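Find the rotor that nests in the sloping drill jig, strap it down and pin the strap

TASK

The sloping drill jig on the bench is made for only one of the three look-alike rotors that lie on the vee blocks: try them in turn until you find the one that goes fully home in the jig's nest, thick shaft end on the strap's side, and leave that one there while the two others end up lying lengthways in vee blocks again. Then swing the strap over the thick shaft as far as its stop, take the lock pin from its parking post and push it through the hole of the strap into the post below, until its head sits on the strap. Do not knock over the oil bottle.

Things in the scene. Friction and masses are not known exactly. Their poses are not given: they have to be found in the camera images.
- nest: Fixed nest on the sloping plate of the jig (25 degrees, high side away from the robot). Origin: where the middle of the fitting rotor's core lies at home. x: down the slope, towards the robot; y: to the robot's right, along the rotor's axis to its thick end and the strap; z: square out of the plate. Plate top at z -42 mm. A rotor that does not fit stays 15 mm or more proud (z).
- thick_saddle (a point): Rotor axis at the saddle for the thick shaft, at y +36 mm in the nest's frame: steel block from y 29 to 43, |x| < 34, top at z +10, with a 60 degree vee (self-centring, 34 mm wide at the top). The core goes between the two saddles; beside the core the nest is open for the fingers down to z -22 (low rails at |x| 54 to 62).
- thin_saddle (a point): The same at the saddle for the thin shaft, y -43 to -29 mm, vee 28 mm wide at the top.
- end_wall (a point): Top edge of the inner face of the end wall on the thin side: y -79 to -87 mm in the nest's frame, |x| < 34, top at z +10. A second one stands at y +79 to +87. The shaft goes between them.
- strap (a joint): Angle of the strap (steel bar 116 x 26 x 10 mm), rad. 0: closed, across the thick shaft, against its stop, hole over the lock post. It turns in the plane of the plate: at 0 it points down the slope (nest +x), at 1.57 along nest +y, at 2.5 it is open. Stays where left (about 2.5 N at the knob). Passes 2 mm over the shaft of a rotor that is home; one that is proud blocks it.
- strap_pivot (a point): Axis of the strap's pivot at the bar's upper face, at x -44, y +52, z +22 mm in the nest's frame; axis along nest z; screw head 7 mm above it. The bar lies between z +12 and +22.
- strap_knob (a point): Grip point on the strap's black knob, 44 mm from the pivot towards the free end, on the knob's axis (nest z), 24 mm above the bar's upper face. Knob head 20 mm in diameter, from 11 mm below to 10 mm above this point; stem 13 mm thick below.
- strap_hole (a point): Centre of the upper mouth of the 13 mm hole through the strap, 88 mm from the pivot near the free end; axis along nest z.
- lock_hole (a point): Centre of the mouth of the 12 mm hole, 53 mm deep, in the lock post (28 x 28 mm) at x +44, y +52, z +11 mm in the nest's frame, under the strap's hole when the strap is closed; axis along nest z.
- park_hole (a point): Centre of the mouth of the like hole in the parking post, at x +44, y -52, z +11 mm in the nest's frame, where the lock pin stands at the start.
- lock_pin: Steel lock pin, 70 g, standing in the parking post square to the sloping plate. Origin: on the axis, underside of the head. z: along the pin, out of the head. Shank 10 mm in diameter, 42 mm long, tapered tip. Head: collar 24 mm wide, 4 mm thick, then a knurled grip 22 mm wide up to 30 mm above the origin.
- rotor_a: Steel rotor, one of three look-alikes. Core 40 mm in diameter, 50 or 66 long; shaft 20 mm in diameter on the thick side, 14 on the thin side, each end 75 or 87 mm from the origin. They differ only in core length or at both shaft ends; which one fits the nest is not known. Origin: on the axis, middle of the core. y: along the shaft to the thick end (any roll about y). 0.4 to 0.8 kg.
- rotor_b: Steel rotor, one of three look-alikes. Core 40 mm in diameter, 50 or 66 long; shaft 20 mm in diameter on the thick side, 14 on the thin side, each end 75 or 87 mm from the origin. They differ only in core length or at both shaft ends; which one fits the nest is not known. Origin: on the axis, middle of the core. y: along the shaft to the thick end (any roll about y). 0.4 to 0.8 kg.
- rotor_c: Steel rotor, one of three look-alikes. Core 40 mm in diameter, 50 or 66 long; shaft 20 mm in diameter on the thick side, 14 on the thin side, each end 75 or 87 mm from the origin. They differ only in core length or at both shaft ends; which one fits the nest is not known. Origin: on the axis, middle of the core. y: along the shaft to the thick end (any roll about y). 0.4 to 0.8 kg.
- rotor_a_thick_end (a point): Centre of the thick shaft end's face of rotor_a, on its axis.
- rotor_b_thick_end (a point): Centre of the thick shaft end's face of rotor_b, on its axis.
- rotor_c_thick_end (a point): Centre of the thick shaft end's face of rotor_c, on its axis.
- block_a: Steel vee block, 36 x 50 x 34 mm, fixed to the bench, that carries one of the rotors at the start. Origin: centre of its underside; its vee runs along y, and the rotor's thick end points to +y.
- block_b: Steel vee block, 36 x 50 x 34 mm, fixed to the bench, that carries one of the rotors at the start. Origin: centre of its underside; its vee runs along y, and the rotor's thick end points to +y.
- block_c: Steel vee block, 36 x 50 x 34 mm, fixed to the bench, that carries one of the rotors at the start. Origin: centre of its underside; its vee runs along y, and the rotor's thick end points to +y.
- block_a_top (a point): Where the middle of a rotor's core lies when it rests in this vee block: 49.6 mm above the block's origin.
- block_b_top (a point): Where the middle of a rotor's core lies when it rests in this vee block: 49.6 mm above the block's origin.
- block_c_top (a point): Where the middle of a rotor's core lies when it rests in this vee block: 49.6 mm above the block's origin.
- oil_bottle: Standing oil bottle with a red spout, 37 mm in diameter, 104 mm high; a bystander. Origin: centre of its underside, z up.
Things that resemble listed ones, but are neither listed nor needed, are in the scene too. Leave any orange look-alike of the block_a alone.

How it is judged:
By the outcome, as a careful person would: the job done as asked, in the order asked, and still so for the second after the job is handed in, with the robot touching nothing.
It also fails if it takes over 72 s, if anything falls off the work surface, if the arm or the gripper's body presses on something with over 40 N, if the wrist force passes 120 N, or if a joint passes its speed limit or range.

ROBOT

A 6-joint arm with a two-finger parallel gripper is mounted at the origin on a cart in front of the work surface, level with it; the furniture and walls round the work are solid. World frame = base frame: x ahead of the robot, y to its left, z up, the work surface at z = 0. Lengths are in m, angles in degrees, forces in N, time in s.
With the tool pointing down it reaches from about 0.275 to 0.75 m from the base axis. Payload 10.2 kg.
Tool frame: the origin (TCP) lies midway between the tips of the shut fingers; the grasp point (between the pads) lies 19 mm behind it (manip.grip_point_offset is the distance from the TCP to the grasp point, in m); z points along the fingers, y is the line along which they close (so a half turn about z gives the same grasp; the last joint's range is limited). The gripper opens to 88 mm and grips with 3 to 60 N. Pads are 18 mm wide; open, the fingers measure 123 mm over their backs; the gripper's body (75 mm by 187 mm) begins 45 mm behind the grasp point.
Start: joints at [-89.061, 17.928, 85.812, -0, 76.261, -12.8], TCP at [0.125, -0.51, 0.239] pointing down, gripper open.
Joint ranges: [-168.41, 168.41], [-55.51, 124.54], [10.69, 146.95], [-70.63, 250.63], [1, 178], [-165.06, 165.06]. Speed limits (degrees/s): [136.94, 136.94, 172.46, 180, 180, 180].

INTERFACE

Orientations are given as [roll, pitch, yaw] about the fixed x, y, z axes, in that order (R = Rz(yaw) Ry(pitch) Rx(roll)).
In Python, from bench import manip, eyes, workorder gives the robot as it stands. The module is installed in compiled form; this text tells all that it offers.
- The arm moves only by the tool arm_command, never from a script. Its argument "steps" is a list that holds one entry, the list of rows, each a list of 7 numbers: the turn, a rotation vector about the tool's x, y, z as a fraction of full scale, then the shift along the tool's x, y, z as a fraction of full scale, then the opening, from -1 (shut) to 1 (fully open). In form: [[[wx, wy, wz, tx, ty, tz, jaw], ...]]. A call has 1 to 8 rows; each row is the pose to reach, as a shift and turn from the pose commanded when the call began, along the tool's axes at that moment, turning the shorter way round; what a row does not reach only later rows make up. Full scale, the value 1, is 0.25 m for a shift and pi rad for a turn. A row lasts 1/12 s, in which the tool goes at most 41.7 mm and 7.16 degrees, less where a joint would pass 70% of its speed; a pose out of reach is approached as far as the arm can. A call with a number of a shift or a turn outside -1 to 1 is refused whole. A call with a gripper value outside its range is refused whole. The fingers move at their own pace and stop on an object; "newtons" is the grip in N (left out, the last holds). Time passes only in rows, so rows that repeat a pose let the fingers close. It gives the time, the measured TCP pose, the force, the opening and the grip force at its end, in the units of the state.
- manip.state(): the state, without advancing time (a new reading comes with each control period).
- eyes.capture(name): name is "side" or "top" or "wrist"; returns a dict with "color" (480x640x3 uint8, red, green, blue), "camera_matrix" (3x3 intrinsics, pixels), "dist_coeffs" ([k1, k2, p1, p2, k3] as OpenCV has them; the pictures are not rectified), "T" (4x4, takes a point from camera to world coordinates); the wrist camera has in their place "tool_from_camera" (4x4, takes a point from camera to tool coordinates, whose origin is the TCP and whose axes are the flange's). Camera axes: x right, y down, z forward; pixel columns grow to the right and rows downward; lengths in m; the calibration is good to about 2 mm. A picture is of the moment at which its call begins: read the wrist's pose just before it. There is no depth.
- workorder.hand_in(): hands the job in; it is judged then, once.
Trained networks look in a picture, given as the dict that the camera call returned (one of the last four; its "shot" number tells which), for a name from the list of things; names that differ only in an ending like _2 or _b are one class to them, and where a whole thing is asked for, a point or a joint stands for the part that bears it (a point fixed in the world has none). Each returns a list of dicts, best first, with "score" (0 to 1); they miss things now and then, are a little off and sometimes report something else, mostly with a low value. They report only what shows in the picture. A call takes as long as a camera call. They do not tell look-alikes from the thing itself.
- eyes.spot_in(label, picture): "bbox" ([centre column, centre row, width, height] in pixels, round what is visible of it).
- eyes.cut_out(label, picture): "region" (480x640 bool, what is visible of it) and "bbox" ([centre column, centre row, width, height] in pixels, round what is visible of it).
The state is a dict: "time_s": time; "qpos": joint angles; "joint_velocities": joint speeds; "tau": joint torques, N m; "eef_pos": TCP position; "ee_rot": TCP orientation; "force": force on the tool from outside, world axes, zero at the start; "moment": the same for the moment, N m; "grip_width": opening from 0.0 (shut) to 1.0 (fully open); "grip_force": force on a finger pad.
Only numpy, scipy, OpenCV 4.12 (cv2) and the standard library are available. Lean on these libraries where they do the work, as an engineer would, in place of code of your own. Each camera call takes 0.05 s, during which the arm holds its last target. There are 200 camera calls.

## Working session

There is one attempt and no reset: what is moved stays moved. The work goes in short steps, Python scripts to look and compute and a tool call to move; the robot and the scene stay as the last step left them, time stands still between calls to the robot, and variables do not carry over. Pictures are saved under pics/ and viewed, at most 10 in all, crops included, and the job is handed in when it is done.

Besides the shell and the picture viewer there is one more tool, called after ">>>" as name([rows], argument=value, ...), one row to a line, values as JSON. arm_command: Moves the arm, as the interface text tells. Shift numbers are shares of 0.25 m and turn numbers shares of pi rad, none past 1 either way. Its arguments: {"type":"object","properties":{"steps":{"type":"array","items":{"type":"array","items":{"type":"array","items":{"type":"number","minimum":-1,"maximum":1}}}},"newtons":{"type":"number"}},"required":["steps"]}

```bash
mkdir -p pics; ls; python3 - <<'E'
from bench import manip, eyes
import cv2,numpy as np
s=manip.state(); print({k:np.round(v,4) for k,v in s.items()}, manip.grip_point_offset)
for n in ["side","top","wrist"]:
    p=eyes.capture(n); cv2.imwrite(f"pics/{n}0.png",p["color"][:,:,::-1])
    print(n,p["camera_matrix"],p["dist_coeffs"],p.get("T",p.get("tool_from_camera")))
    for l in ["rotor_a","block_a","lock_pin","strap","strap_knob","oil_bottle","nest"]:
        print(l,[(np.round(d["bbox"]).tolist(),round(d["score"],2)) for d in eyes.spot_in(l,p)])
E
```

```text
pics
{'time_s': np.float64(0.0), 'qpos': array([-8.90623e+01,  1.79595e+01,  8.58522e+01, -1.00000e-03,
        7.62609e+01, -1.28003e+01]), 'joint_velocities': array([-0.063 , -0.0325, -0.0614, -0.0191,  0.0025, -0.0008]), 'tau': array([-0.00000e+00, -4.02213e+01, -2.52265e+01,  6.94000e-02,
        3.53000e-02, -1.00000e-04]), 'eef_pos': array([ 0.1247, -0.5097,  0.2382]), 'ee_rot': array([-1.79929e+02, -1.51000e-02,  1.37382e+01]), 'force': array([ 0.5615,  0.332 , -1.1368]), 'moment': array([ 0.0021, -0.0125, -0.0498]), 'grip_force': np.float64(0.0), 'grip_width': np.float64(0.9986)} 0.0187
side [[451.18634149   0.         321.77487853]
 [  0.         451.18634149 239.6036286 ]
 [  0.           0.           1.        ]] [-0.05493028  0.          0.          0.          0.        ] [[ 0.83276097 -0.24903076  0.49446217  0.03122792]
 [-0.55329024 -0.34294554  0.75911677 -0.88891525]
 [-0.01946983 -0.90574392 -0.42337795  0.56294947]
 [ 0.          0.          0.          1.        ]]
rotor_a [([348.0, 305.0, 65.0, 24.0], 0.81), ([395.0, 357.0, 70.0, 49.0], 0.79), ([235.0, 227.0, 28
[... 1308 characters left out ...]
1.0, 166.0, 34.0, 37.0], 0.57)]
oil_bottle [([193.0, 221.0, 15.0, 17.0], 0.66), ([269.0, 183.0, 89.0, 76.0], 0.43)]
nest [([267.0, 185.0, 89.0, 74.0], 0.91)]
wrist [[406.18200679   0.         322.65960847]
 [  0.         406.18200679 244.51273184]
 [  0.           0.           1.        ]] [-0.02104548  0.          0.          0.          0.        ] [[-4.65441532e-04 -9.47890896e-01 -3.18594779e-01  8.28245407e-02]
 [ 9.99999890e-01 -4.25584081e-04 -1.94711932e-04 -2.61885158e-04]
 [ 4.89768015e-05 -3.18594835e-01  9.47890990e-01 -1.46013593e-01]
 [ 0.00000000e+00  0.00000000e+00  0.00000000e+00  1.00000000e+00]]
rotor_a []
block_a []
lock_pin []
strap []
strap_knob []
oil_bottle []
nest []
```

```bash
python3 - <<'E'
import cv2
t=cv2.imread("pics/top0.png");s=cv2.imread("pics/side0.png")
cv2.imwrite("pics/t1.png",cv2.resize(t[120:320,120:480],(800,444),interpolation=cv2.INTER_CUBIC))
cv2.imwrite("pics/s1.png",cv2.resize(s[170:410,180:480],(750,600),interpolation=cv2.INTER_CUBIC))
E
```

```text
(no output)
```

View pics/t1.png

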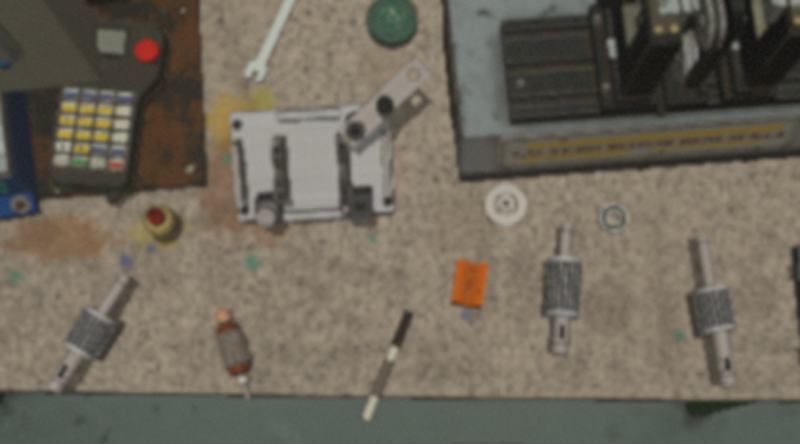

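View pics/s1.png

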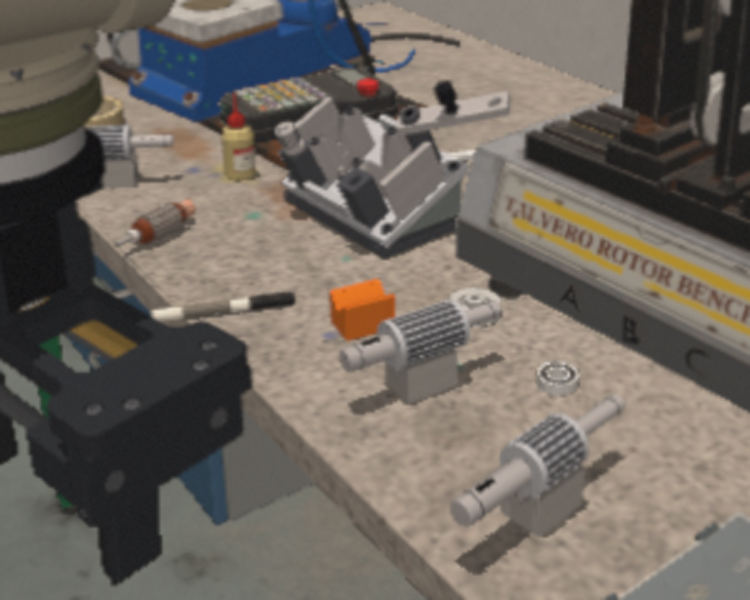

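```bash
cat > h.py <<'E'
import numpy as np, cv2, json, pickle
from scipy.spatial.transform import Rotation as Ro
from bench import manip, eyes
def tool():
    s=manip.state(); return Ro.from_euler('xyz',s["ee_rot"],degrees=True).as_matrix(), np.array(s["eef_pos"]), s
def snap(n,fn=None):
    R,p,_=tool(); pic=eyes.capture(n)
    if n=="wrist":
        A=np.eye(4);A[:3,:3]=R;A[:3,3]=p; pic["T"]=A@np.array(pic["tool_from_camera"])
    if fn: cv2.imwrite(f"pics/{fn}.png",pic["color"][:,:,::-1]); pickle.dump({k:np.array(pic[k]) for k in("T","camera_matrix","dist_coeffs","color")},open(f"pics/{fn}.pkl","wb"))
    return pic
def load(fn): return pickle.load(open(f"pics/{fn}.pkl","rb"))
def ray(pic,u,v):
    q=cv2.undistortPoints(np.array([[[u,v]]],float),pic["camera_matrix"],np.array(pic["dist_coeffs"]))[0,0]
    T=np.array(pic["T"]); d=T[:3,:3]@[q[0],q[1],1]; return T[:3,3],d/np.linalg.norm(d)
def onz(pic,u,v,z):
    o,d=ray(pic,u,v); return o+d*(z-o[2])/d[2]
def tri(*rays):
    A=np.zeros((3,3));b=np.zeros(3)
    for o,d in rays:
        P=np.eye(3)-np.outer(d,d);A+=P;b+=P@o
    x=np.linalg.solve(A,b); return x,[np.linalg.norm(np.cross(x-o,d)) for o,d in rays]
def proj(pic,P):
    T=np.linalg.inv(pic["T"]); r,_=cv2.Rodrigues(T[:3,:3])
    return cv2.projectPoints(np.asarray(P,float).reshape(-1,1,3),r,T[:3,3],np.array(pic["camera_matrix"]),np.array(pic["dist_coeffs"]))[0][:,0]
def rot(zdir,ydir):
    z=np.array(zdir,float);z/=np.linalg.norm(z);y=np.array(ydir,float);y-=z*(y@z);y/=np.linalg.norm(y)
    return np.c_[np.cross(y,z),y,z]
def go(Rt,pt,jaw=None,pose=None):
    "row toward TCP target; pose=(R,p) start, default measured. returns target for chaining"
    R,p=pose if pose else tool()[:2]
    w=Ro.from_matrix(R.T@Rt).as_rotvec(); t=R.T@(np.asarray(pt)-p)
    n=max(np.linalg.norm(t)/.0417,np.degrees(np.linalg.norm(w))/7.16)
    print("row",np.round(w/np.pi,4).tolist(),np.round(t/.25,4).tolist(),"n",round(n,1)); return Rt,np.asarray(pt)
E
python3 - <<'E'
from h import *
pic=snap("top","t2"); 
for d in eyes.cut_out("rotor_a",pic):
    m=d["region"]; v,u=np.nonzero(m)
    c=np.array([u.mean(),v.mean()]); 
    P=np.array([onz(pic,a,b,.05)[:2] for a,b in zip(u,v)]); c=P.mean(0); w,V=np.linalg.eigh(np.cov(P.T)); ax=V[:,1]; t=(P-c)@ax; s=(P-c)@V[:,0]
    print(round(d["score"],2),d["bbox"],len(u),"c",c.round(3),"ax",ax.round(3),"len",np.ptp(t).round(3),"w by t",[ (round(k,3),round(float(np.ptp(s[abs(t-k)<.004])),3)) for k in np.arange(-.09,.091,.012) if (abs(t-k)<.004).any()])
for n,(u,v) in dict(pivot=(355,130),knob=(384,104),hole=(413,73),pin=(266,208),lock=(357,203)).items():
    print(n,onz(pic,120+u/2.222,120+v/2.22,.09).round(3))
print(tool()[0].round(2))
E
```

```text
0.94 [161.7, 269.4, 31.5, 49.5] 563 c [0.442 0.276] ax [-0.876  0.483] len 0.147 w by t [(np.float64(-0.078), 0.007), (np.float64(-0.066), 0.011), (np.float64(-0.054), 0.011), (np.float64(-0.042), 0.012), (np.float64(-0.03), 0.037), (np.float64(-0.018), 0.042), (np.float64(-0.006), 0.04), (np.float64(0.006), 0.039), (np.float64(0.018), 0.039), (np.float64(0.03), 0.021), (np.float64(0.042), 0.019), (np.float64(0.054), 0.017), (np.float64(0.066), 0.013)]
0.88 [442.8, 259.9, 18.4, 69.6] 678 c [ 0.476 -0.434] ax [-0.985 -0.172] len 0.174 w by t [(np.float64(-0.09), 0.011), (np.float64(-0.078), 0.012), (np.float64(-0.066), 0.013), (np.float64(-0.054), 0.014), (np.float64(-0.042), 0.014), (np.float64(-0.03), 0.04), (np.float64(-0.018), 0.042), (np.float64(-0.006), 0.043), (np.float64(0.006), 0.044), (np.float64(0.018), 0.039), (np.float64(0.03), 0.021), (np.float64(0.042), 0.017), (np.float64(0.054), 0.017), (np.float64(0.066), 0.02), (np.float64(0.078), 0.019)]
0.73 [370.8, 251.8, 13.6, 63.1] 592 c [ 0.503 -0.258] ax [-0.998  0.061] len 0.146 w by t [(np.float64(-0.078), 0.003), (np.float
[... 365 characters left out ...]
c [0.654 0.02 ] ax [-0.341  0.94 ] len 0.26 w by t [(np.float64(-0.09), 0.049), (np.float64(-0.078), 0.086), (np.float64(-0.066), 0.126), (np.float64(-0.054), 0.13), (np.float64(-0.042), 0.128), (np.float64(-0.03), 0.136), (np.float64(-0.018), 0.137), (np.float64(-0.006), 0.133), (np.float64(0.006), 0.134), (np.float64(0.018), 0.133), (np.float64(0.03), 0.13), (np.float64(0.042), 0.132), (np.float64(0.054), 0.13), (np.float64(0.066), 0.135), (np.float64(0.078), 0.11), (np.float64(0.09), 0.112)]
pivot [ 0.673 -0.023  0.09 ]
knob [ 0.704 -0.055  0.09 ]
hole [ 0.741 -0.087  0.09 ]
pin [0.582 0.074 0.09 ]
lock [ 0.589 -0.027  0.09 ]
[[ 0.97  0.24  0.  ]
 [ 0.24 -0.97  0.  ]
 [ 0.   -0.   -1.  ]]
```

```bash
python3 - <<'E'
from h import *
def yaw(a): a=np.radians(a); return np.c_[[np.cos(a),np.sin(a),0],[np.sin(a),-np.cos(a),0],[0,0,-1]]
w=go(yaw(13.7),[.38,-.22,.28])
w=go(yaw(-30),[.44,.276,.20])
E
```

```text
row [-0.0, -0.0, 0.0002] [1.2676, -0.8842, -0.1651] n 9.3
row [-0.0, -0.0, 0.243] [1.9719, -2.7544, 0.155] n 20.3
```

>>> arm_command([
  [[0,0,0,1,-0.8,-0.15,1],[0,0,0,1,-0.8,-0.15,1],[0,0,0,1,-0.8,-0.15,1],[0,0,0,1,-0.8,-0.15,1],[0,0,0,1,-0.8,-0.15,1],[0,0,0,1,-0.8,-0.15,1],[0,0,0,1,-0.8,-0.15,1],[0,0,0,1,-0.8,-0.15,1]],
])

```text
time_s: 1.97
eef_pos: [0.3212, -0.2539, 0.2769]
ee_rot: [180.0, -0.0, 13.8]
force: [0.2, 0.1, 0.0]
grip_width: 1.003
grip_force: 0.0
```

>>> arm_command([
  [[0,0,0.1,0.4,-1,0.05,1],[0,0,0.1,0.4,-1,0.05,1],[0,0,0.1,0.4,-1,0.05,1],[0,0,0.1,0.4,-1,0.05,1],[0,0,0.1,0.4,-1,0.05,1],[0,0,0.1,0.4,-1,0.05,1],[0,0,0.1,0.4,-1,0.05,1]],
])

```text
time_s: 2.55
eef_pos: [0.3574, 0.013, 0.2639]
ee_rot: [-180.0, -0.0, -4.2]
force: [0.5, -0.4, -0.1]
grip_width: 1.002
grip_force: 0.0
```

```bash
cat >> h.py <<'E'
def yaw(a): a=np.radians(a); return np.c_[[np.cos(a),np.sin(a),0],[np.sin(a),-np.cos(a),0],[0,0,-1]]
E
python3 - <<'E'
from h import *
print(tool()[1],tool()[2]["qpos"],tool()[2]["time_s"])
w=go(yaw(-30),[.44,.276,.20])
E
```

```text
[0.35741079 0.01302296 0.26388065] [-1.69064196e+01 -5.33936806e+00  1.08206612e+02  2.33663643e-02
  7.70899599e+01  7.72830876e+01] 2.55
row [-0.0001, -0.0002, 0.1434] [0.2523, -1.0732, 0.256] n 6.8
```

>>> arm_command([
  [[0,0,0.143,0.25,-1,0.25,1],[0,0,0.143,0.25,-1,0.25,1],[0,0,0.143,0.25,-1,0.25,1],[0,0,0.143,0.25,-1,0.25,1],[0,0,0.143,0.25,-1,0.25,1],[0,0,0.143,0.25,-1,0.25,1],[0,0,0.143,0.25,-1,0.25,1],[0,0,0.143,0.25,-1,0.25,1]],
])

```text
time_s: 3.22
eef_pos: [0.4387, 0.2589, 0.1993]
ee_rot: [180.0, 0.1, -29.8]
force: [-0.2, -0.1, -0.3]
grip_width: 1.0
grip_force: 0.0
```

```bash
python3 - <<'E'
from h import *
print(tool()[1],tool()[2]["qpos"])
p=snap("wrist","w1")
for d in eyes.cut_out("rotor_a",p)[:2]: print(d["score"],d["bbox"]); np.save("pics/m1.npy",d["region"]); break
w=go(yaw(-30),[.42,.276,.14])
E
```

```text
[0.43869295 0.258937   0.19934045] [1.73280076e+01 1.79988295e+01 9.18273468e+01 5.50635998e-02
 7.02720312e+01 1.37123511e+02]
0.89 [297.2, 219.1, 53.6, 197.5]
row [0.0004, 0.0004, 0.0009] [-0.1033, -0.033, 0.2414] n 1.6
```

View pics/w1.png

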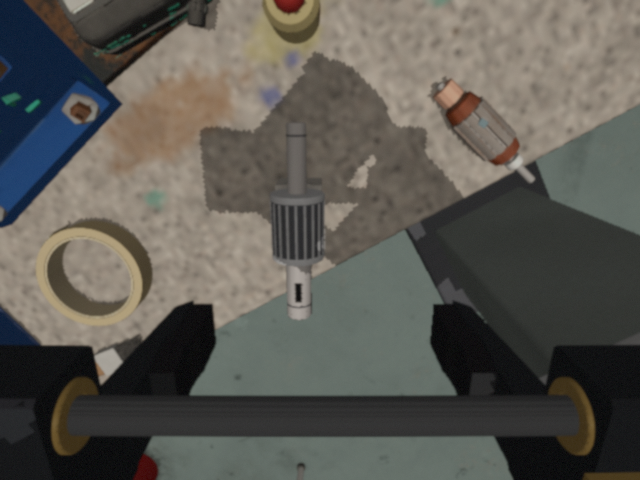

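```bash
python3 - <<'E'
from h import *
p=load("w1")
for z,pts in ((.05,[(296,127),(299,316)]),(.066,[(298,188),(298,264)])):
    Q=[onz(p,u,v,z) for u,v in pts]; print(np.round(Q,4),np.linalg.norm(Q[0]-Q[1]), np.degrees(np.arctan2(*(Q[0]-Q[1])[1::-1])))
c=sum(onz(p,298,v,.06) for v in (188,264))/2
w=go(yaw(-30),[c[0],c[1],.13])
w=go(yaw(-30),[c[0]-.03*.87,c[1]+.03*.5,.15])
E
```

```text
[[0.5087 0.2402 0.05  ]
 [0.3803 0.3146 0.05  ]] 0.14841104318161757 -30.09182983261742
[[0.4731 0.2588 0.066 ]
 [0.4247 0.2879 0.066 ]] 0.05653416158538509 -30.94786359037152
row [0.0004, 0.0004, 0.0009] [-0.0048, -0.0829, 0.2813] n 1.8
row [0.0004, 0.0004, 0.0009] [-0.1253, -0.0829, 0.2014] n 1.5
```

>>> arm_command([
  [[0,0,0,-0.1,-0.08,0.2,1],[0,0,0,-0.1,-0.08,0.2,1],[0,0,0,-0.1,-0.08,0.2,1],[0,0,0,-0.1,-0.08,0.2,1],[0,0,0,-0.1,-0.08,0.2,1]],
])

```text
time_s: 3.73
eef_pos: [0.428, 0.2837, 0.153]
ee_rot: [-179.9, -0.1, -30.1]
force: [0.3, -0.5, -0.1]
grip_width: 1.0
grip_force: 0.0
```

```bash
python3 - <<'E'
from h import *
print(tool()[1])
p=snap("wrist","w2")
d=eyes.cut_out("rotor_a",p)[0]; m=d["region"]; print(d["bbox"],d["score"])
def prof(m,p):
    for r in range(0,480,5):
        c=np.nonzero(m[r])[0]
        if len(c): print((r,c.min(),c.max()),end=" ")
    print()
prof(np.load("pics/m1.npy"),p); prof(m,p)
E
```

```text
[0.42800147 0.28374621 0.15295943]
[317.4, 204.1, 67.1, 241.8] 0.8
(125, np.int64(286), np.int64(305)) (130, np.int64(286), np.int64(305)) (135, np.int64(286), np.int64(304)) (140, np.int64(286), np.int64(305)) (145, np.int64(286), np.int64(305)) (150, np.int64(287), np.int64(305)) (155, np.int64(287), np.int64(305)) (160, np.int64(287), np.int64(305)) (165, np.int64(287), np.int64(305)) (170, np.int64(287), np.int64(305)) (175, np.int64(287), np.int64(305)) (180, np.int64(287), np.int64(305)) (185, np.int64(287), np.int64(306)) (190, np.int64(276), np.int64(319)) (195, np.int64(270), np.int64(324)) (200, np.int64(270), np.int64(324)) (205, np.int64(270), np.int64(324)) (210, np.int64(270), np.int64(324)) (215, np.int64(270), np.int64(324)) (220, np.int64(271), np.int64(324)) (225, np.int64(271), np.int64(324)) (230, np.int64(271), np.int64(324)) (235, np.int64(271), np.int64(324)) (240, np.int64(271), np.int64(324)) (245, np.int64(272), np.int64(323)) (250, np.int64(272), np.int64(323)) (255, np.int64(272), np.int64(323)) (260, np.int64(273), np.int64(320)) (265, np.int64(286), np.i
[... 1397 characters left out ...]
, np.int64(350)) (235, np.int64(287), np.int64(350)) (240, np.int64(287), np.int64(349)) (245, np.int64(288), np.int64(348)) (250, np.int64(288), np.int64(349)) (255, np.int64(290), np.int64(346)) (260, np.int64(303), np.int64(333)) (265, np.int64(304), np.int64(333)) (270, np.int64(304), np.int64(333)) (275, np.int64(304), np.int64(333)) (280, np.int64(303), np.int64(333)) (285, np.int64(303), np.int64(333)) (290, np.int64(304), np.int64(333)) (295, np.int64(304), np.int64(333)) (300, np.int64(305), np.int64(333)) (305, np.int64(304), np.int64(333)) (310, np.int64(305), np.int64(333)) (315, np.int64(305), np.int64(333)) (320, np.int64(306), np.int64(332)) (325, np.int64(314), np.int64(324))
```

```bash
cat > fit.py <<'E'
from h import *
from scipy.optimize import minimize
a=np.linspace(0,2*np.pi,40)
def cyl(r,y0,y1): return np.concatenate([np.c_[r*np.cos(a),0*a+y,r*np.sin(a)] for y in(y0,y1)])
def render(pic,R,t,Lc,Le,S=4):
    im=np.zeros((480*S,640*S),np.uint8)
    for c in (cyl(.02,-Lc,Lc),cyl(.01,0,Le),cyl(.007,-Le,0)):
        q=proj(pic,c@R.T+t); h=cv2.convexHull(np.round((q+.5)*S*16-8).astype(np.int32)); cv2.fillConvexPoly(im,h,255,shift=4)
    return cv2.GaussianBlur(cv2.resize(im,(640,480),interpolation=cv2.INTER_AREA),(0,0),1.0).astype(np.float32)/255
def frame(yawdeg,tilt=0):
    y=np.radians(yawdeg); ya=np.array([np.cos(y),np.sin(y),np.tan(np.radians(tilt))]); ya/=np.linalg.norm(ya)
    x=np.cross(ya,[0,0,1]); x/=np.linalg.norm(x); return np.c_[x,ya,np.cross(x,ya)]
def fit(pics,masks,x0,scale):
    M=[cv2.GaussianBlur(m.astype(np.float32),(0,0),1.0) for m in masks]
    s=np.array(scale)
    def f(v):
        v=np.array(x0)+v*s
        return sum(((render(p,frame(v[3]),v[:3],v[4],v[5])-m)**2).sum() for p,m in zip(pics,M))
    sim=np.vstack([np.zeros(6),np.eye(6)])
    r=minimize(f,np.zeros(6),method="Nelder-Mead",options=dict(initial_simplex=sim,maxfev=450,xatol=.01,fatol=.1))
    return np.array(x0)+r.x*s,r.fun
E
python3 - <<'E'
from fit import *
p1,p2=load("w1"),load("w2"); m1=np.load("pics/m1.npy")
import eyes2 if False else None
E
python3 - <<'E'
from fit import *
p1=load("w1"); m1=np.load("pics/m1.npy")
p2=snap("wrist","w3"); m2=eyes.cut_out("rotor_a",p2)[0]["region"]; np.save("pics/m3.npy",m2)
v,e=fit([p1,p2],[m1,m2],[.446,.275,.05,150,.027,.077],[.004,.004,.005,2,.003,.003]); print(v.round(4),e,m1.sum(),m2.sum())
g=v[:3]; th=v[3]; print(tool()[1])
w=go(yaw(th-180),g+[0,0,-.0187+.003])
E
```

```text
[4.471000e-01 2.761000e-01 5.050000e-02 1.500723e+02 2.440000e-02
 7.410000e-02] 97.12828063964844 6606 9326
[0.42768714 0.28424088 0.15231062]
row [-0.0004, -0.0004, -0.0007] [0.083, -0.0101, 0.4701] n 2.9  File "<stdin>", line 3
    import eyes2 if False else None
                 ^^
SyntaxError: invalid syntax
```

```bash
python3 - <<'E'
from h import *
w=go(yaw(-30),[.57,.08,.25])
w=go(yaw(-30),[.61,-.01,.25],pose=w)
E
```

```text
row [-0.0004, -0.0004, -0.0003] [0.9023, 0.4215, -0.3902] n 6.4
row [0.0, 0.0, 0.0] [0.3186, 0.2318, 0.0] n 2.4
```

>>> arm_command([
  [[0,0,0,0.3,0.1,-0.39,1],[0,0,0,0.9,0.42,-0.39,1],[0,0,0,0.9,0.42,-0.39,1],[0,0,0,0.9,0.42,-0.39,1],[0,0,0,0.9,0.42,-0.39,1],[0,0,0,0.9,0.42,-0.39,1],[0,0,0,0.9,0.42,-0.39,1],[0,0,0,0.9,0.42,-0.39,1]],
])

```text
time_s: 4.6
eef_pos: [0.5716, 0.0772, 0.2502]
ee_rot: [-180.0, -0.2, -30.3]
force: [0.3, -0.0, 0.2]
grip_width: 0.999
grip_force: 0.0
```

```bash
python3 -c "
from h import *
snap('wrist','j1'); print(tool()[2]['joint_velocities'])"
```

```text
[ 3.25302024 -0.83451934  3.29312223  0.52931919 -0.42081516  1.03169405]
```

>>> arm_command([
  [[0,0,0,0.32,0.23,0,1],[0,0,0,0.32,0.23,0,1],[0,0,0,0.32,0.23,0,1],[0,0,0,0.32,0.23,0,1],[0,0,0,0.32,0.23,0,1],[0,0,0,0.32,0.23,0,1]],
])

```text
time_s: 5.15
eef_pos: [0.6093, -0.0067, 0.2488]
ee_rot: [-180.0, 0.0, -29.9]
force: [-0.8, -1.1, 0.4]
grip_width: 1.001
grip_force: 0.0
```

```bash
python3 -c "
from h import *
p=snap('wrist','j2'); q=load('j1')
im=np.hstack([q['color'],p['color']])[:,:,::-1]
cv2.imwrite('pics/j12.png',cv2.resize(im,(800,300),interpolation=cv2.INTER_AREA))
cv2.imwrite('pics/j2c.png',p['color'][:,:,::-1])
"
```

```text
(no output)
```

View pics/j1.png

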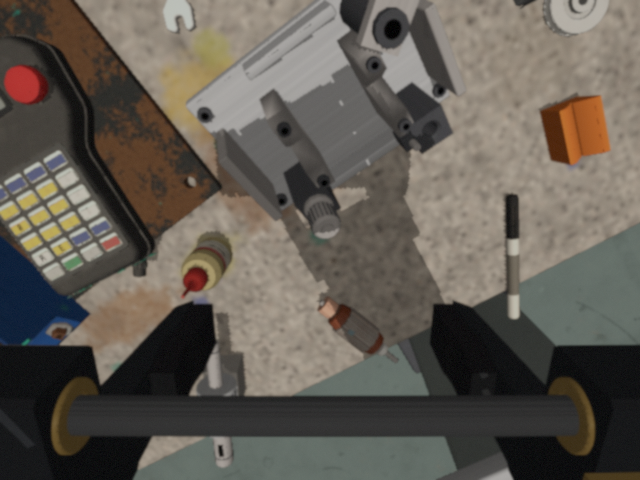

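View pics/j2.png

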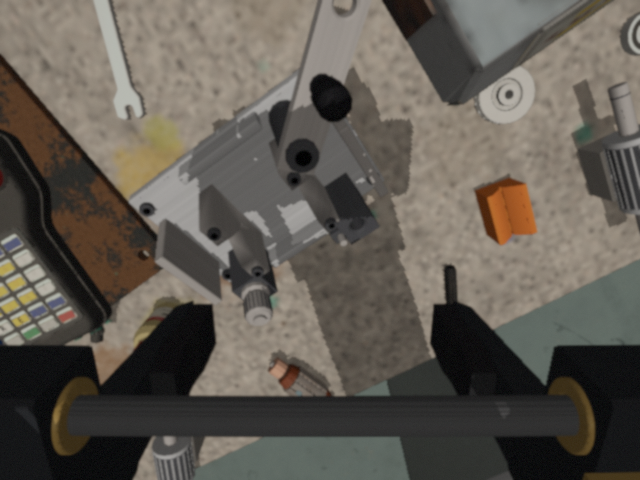

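```bash
cat > jig.py <<'E'
from h import *
from scipy.optimize import least_squares
def nest(v):
    x,y,z,yw=v[:4]; c,s=np.cos(np.radians(25)),np.sin(np.radians(25))
    B=np.c_[[-c,0,-s],[0,-1,0],[-s,0,c]]  # columns nest x,y,z for zero yaw
    return Ro.from_euler('z',yw,degrees=True).as_matrix()@B, np.array([x,y,z])
def pt(k,th):
    q=lambda r,z:(-44+r*np.cos(th),52+r*np.sin(th),z)
    return np.array(dict(pivot=(-44,52,29),pin=(44,-52,41),collar=(44,-52,15),hole=q(88,22),knob=q(44,56),lock=(44,52,11),
      w1=(-34,-79,10),w2=(34,-79,10),s1=(34,-29,10),s2=(34,29,10),v1=(-34,79,10),v2=(34,79,10),thm=(0,-36,-9),o1=(34,-87,10),o2=(-34,-87,10),o3=(34,87,10),o4=(-34,87,10))[k])/1000
def solve(obs,v0=(.63,.024,.08,0,2.5)):
    def f(v):
        R,t=nest(v); return np.concatenate([(proj(p,R@pt(k,v[4])+t)[0]-uv)*w for p,k,uv,w in obs])
    r=least_squares(f,v0,x_scale=[.01,.01,.01,1,.05],loss="soft_l1"); return r.x,f(r.x).reshape(-1,2)
E
python3 - <<'E'
from jig import *
p1,p2=load("j1"),load("j2")
obs=[(p1,"pivot",(395,27),1),(p2,"pivot",(303,155),1),(p1,"pin",(324,228),1),(p2,"pin",(258,318),1),(p2,"hole",(345,3),1),(p2,"knob",(332,97),1),(p1,"lock",(432,130),.5),(p2,"lock",(357,224),.5)]
v,r=solve(obs); print(v.round(4)); print([(o[1],e.round(1).tolist()) for o,e in zip(obs,r)])
R,t=nest(v); out=[]
for p,(u0,v0) in ((p1,(180,0)),(p2,(120,0))):
    im=cv2.resize(p["color"][v0:v0+340,u0:u0+290,::-1].copy(),None,fx=1.37,fy=1.76,interpolation=cv2.INTER_CUBIC)
    for k in "pivot pin hole knob lock w1 w2 s1 s2 v1 v2 o1 o2 o3 o4".split():
        q=(proj(p,R@pt(k,v[4])+t)[0]+.5-[u0,v0])*[1.37,1.76]
        if abs(q).max()<2000: cv2.drawMarker(im,tuple(int(a) for a in q),(0,0,255),cv2.MARKER_CROSS,10,1);cv2.putText(im,k,(int(q[0])+3,int(q[1])-3),0,.35,(0,160,0),1)
    out.append(im)
cv2.imwrite("pics/j3.png",np.hstack(out)); print(out[0].shape)
E
```

```text
[0.6309 0.0275 0.0896 3.8063 2.2931]
[('pivot', [-2.2, -0.2]), ('pivot', [0.0, 1.8]), ('pin', [1.6, -0.6]), ('pin', [-0.6, -0.5]), ('hole', [-0.3, -1.8]), ('knob', [3.6, 8.0]), ('lock', [-0.6, -0.4]), ('lock', [0.1, 0.6])]
(598, 397, 3)
```

View pics/j3.png

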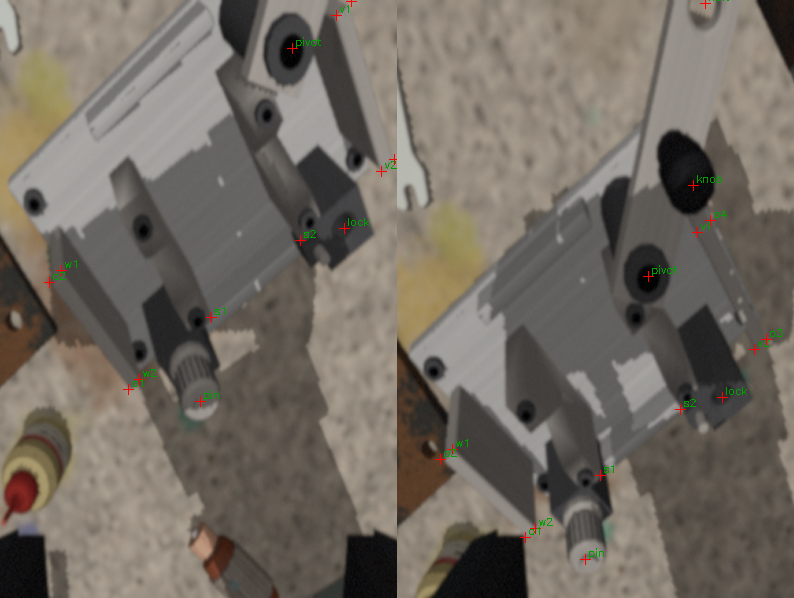

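```bash
python3 - <<'E'
from jig import *
p1,p2=load("j1"),load("j2")
obs=[(p1,"pivot",(393.5,28.5),1),(p2,"pivot",(303,157),1),(p1,"pin",(325.5,229),1),(p2,"pin",(258,319),1),(p2,"hole",(344,5),.3),(p2,"knob",(331,97),.3),(p1,"lock",(432,130),.7),(p2,"lock",(357,224),.7),
(p1,"w2",(281.5,214),.5),(p2,"w2",(220.5,297),.5),(p1,"w1",(222,155),.5),(p2,"w1",(159,252),.5),(p1,"v2",(460.5,94),.5)]
v,r=solve(obs); print(v.round(4)); print([(o[1],e.round(1).tolist()) for o,e in zip(obs,r)]); np.save("nest.npy",v)
g=np.array([.4471,.2761,.0502])
w=go(yaw(-29.9),[.53,.12,.25]); w=go(yaw(-29.9),g+[0,0,.06],pose=w); w=go(yaw(-29.9),g+[0,0,-.0187+.002],pose=w)
E
```

```text
[0.6305 0.0275 0.0902 3.8385 2.3042]
[('pivot', [-0.4, -1.3]), ('pivot', [0.2, 0.5]), ('pin', [0.3, -0.9]), ('pin', [-0.4, -0.7]), ('hole', [-0.3, -1.2]), ('knob', [1.2, 2.5]), ('lock', [-0.5, -0.3]), ('lock', [0.3, 1.2]), ('w2', [0.0, 0.9]), ('w2', [0.0, 1.9]), ('w1', [1.4, -0.5]), ('w1', [0.3, 1.8]), ('v2', [-1.1, 1.6])]
row [-0.0001, 0.0001, 0.0] [-0.5275, -0.2808, -0.0039] n 3.6
row [0.0, 0.0, 0.0] [-0.5987, -0.376, 0.5592] n 5.4
row [0.0, 0.0, 0.0] [0.0, 0.0, 0.3068] n 1.8
```

>>> arm_command([
  [[0,0,0,-0.2,-0.1,0,1],[0,0,0,-0.95,-0.53,0.2,1],[0,0,0,-0.95,-0.53,0.2,1],[0,0,0,-0.95,-0.53,0.2,1],[0,0,0,-0.95,-0.53,0.2,1],[0,0,0,-0.95,-0.53,0.2,1],[0,0,0,-0.95,-0.53,0.2,1],[0,0,0,-0.95,-0.53,0.2,1]],
])

```text
time_s: 5.87
eef_pos: [0.4665, 0.2296, 0.1981]
ee_rot: [180.0, 0.1, -29.6]
force: [-0.2, -0.4, -1.3]
grip_width: 1.0
grip_force: 0.0
```

```bash
python3 - <<'E'
from jig import *
g=np.array([.4471,.2761,.0502])
print(tool()[1]);w=go(yaw(-29.9),g+[0,0,.05]); w=go(yaw(-29.9),g+[0,0,-.0187+.002])
E
```

```text
[0.46647816 0.22955681 0.19807723]
row [0.0002, 0.0007, 0.0015] [-0.1586, -0.1237, 0.3918] n 2.6
row [0.0002, 0.0007, 0.0015] [-0.158, -0.1238, 0.6586] n 4.1
```

>>> arm_command([
  [[0,0,0,-0.158,-0.124,0.25,1],[0,0,0,-0.158,-0.124,0.39,1],[0,0,0,-0.158,-0.124,0.39,1],[0,0,0,-0.158,-0.124,0.39,1],[0,0,0,-0.158,-0.124,0.39,1]],
])

```text
time_s: 6.28
eef_pos: [0.4513, 0.2719, 0.1015]
ee_rot: [180.0, 0.0, -29.9]
force: [0.4, 0.7, 0.3]
grip_width: 0.998
grip_force: 0.0
```

```bash
python3 - <<'E'
from jig import *
g=np.array([.4471,.2761,.0502])
print(tool()[1]); w=go(yaw(-29.9),g+[0,0,-.0187+.002])
E
```

```text
[0.45133156 0.27192972 0.10153909]
row [0.0003, 0.0002, -0.0] [-0.0228, -0.0063, 0.2722] n 1.6
```

>>> arm_command([
  [[0,0,0,-0.023,-0.006,0.15,1],[0,0,0,-0.023,-0.006,0.272,1],[0,0,0,-0.023,-0.006,0.272,1],[0,0,0,-0.023,-0.006,0.272,-1],[0,0,0,-0.023,-0.006,0.272,-1],[0,0,0,-0.023,-0.006,0.272,-1],[0,0,0,-0.023,-0.006,0.272,-1],[0,0,0,-0.023,-0.006,0.272,-1]],
], newtons=45)

```text
time_s: 6.95
eef_pos: [0.4482, 0.2759, 0.0345]
ee_rot: [-179.9, -0.1, -30.0]
force: [0.1, -0.3, -0.8]
grip_width: 0.644
grip_force: 0.0
```

```bash
python3 - <<'E'
from jig import *
R0,p0,s=tool(); print(p0,s["grip_width"],s["grip_force"],s["force"],s["qpos"])
v=np.load("nest.npy"); N,t=nest(v); print(N.round(3))
Rp=rot(-N[:,2],-N[:,0]); 
w=go(yaw(-29.9),p0+[0,0,.13]);
w=go(Rp,t+N[:,2]*(.15-.0187),pose=w); print(w[1])
E
```

```text
[0.44819493 0.2759374  0.03450071] 0.6436659347752941 0.0 [ 0.07067231 -0.28530163 -0.75090014] [ 1.88539268e+01  3.26272051e+01  9.80291097e+01 -1.52512753e-03
  4.92212796e+01  1.38855777e+02]
[[-0.904  0.067 -0.422]
 [-0.061 -0.998 -0.028]
 [-0.423  0.     0.906]]
row [-0.0005, -0.0005, -0.0006] [0.0007, -0.0008, -0.52] n 3.1
row [-0.0799, 0.1495, -0.6745] [0.943, 0.6211, -0.1789] n 17.5
[0.57517793 0.02381265 0.20921892]
```

>>> arm_command([
  [[0,0,0,0,0,0,-1],[0,0,0,0,0,0,-1],[0,0,0,0,0,0,-1],[0,0,0,0,0,0,-1],[0,0,0,0,0,-0.1,-1],[0,0,0,0,0,-0.25,-1],[0,0,0,0,0,-0.4,-1],[0,0,0,0,0,-0.52,-1]],
])

```text
time_s: 7.62
eef_pos: [0.4472, 0.2757, 0.165]
ee_rot: [180.0, 0.0, -30.0]
force: [1.9, 0.2, -5.7]
grip_width: 0.442
grip_force: 45.0
```

```bash
python3 - <<'E'
from jig import *
R0,p0,s=tool(); print(p0,s["grip_width"],s["grip_force"],s["force"])
E
```

```text
[0.44723439 0.27574698 0.16496528] 0.44231902803974577 44.994922801852226 [ 1.92766083  0.15668924 -5.69937203]
```

>>> arm_command([
  [[0,0,-0.04,0.1,0,-0.2,-1],[-0.01,0.02,-0.08,0.2,0.1,-0.25,-1],[-0.035,0.066,-0.3,0.45,0.3,-0.25,-1],[-0.035,0.066,-0.3,0.45,0.3,-0.25,-1],[-0.035,0.066,-0.3,0.45,0.3,-0.25,-1],[-0.035,0.066,-0.3,0.45,0.3,-0.25,-1],[-0.035,0.066,-0.3,0.45,0.3,-0.25,-1],[-0.035,0.066,-0.3,0.45,0.3,-0.25,-1]],
])

```text
time_s: 8.28
eef_pos: [0.5068, 0.1544, 0.2245]
ee_rot: [169.3, -7.2, 25.2]
force: [-0.7, 1.0, -5.1]
grip_width: 0.444
grip_force: 45.0
```

```bash
python3 - <<'E'
from jig import *
v=np.load("nest.npy"); N,t=nest(v)
print(tool()[1],tool()[2]["qpos"])
w=go(rot(-N[:,2],-N[:,0]),t+N[:,2]*(.15-.0187))
E
```

```text
[0.50681304 0.15437874 0.2245393 ] [ 8.11008833 15.08843728 92.75134352 -9.15779043 62.41040772 77.09349699]
row [-0.0456, 0.0832, -0.3733] [0.0167, 0.5669, 0.1722] n 9.7
```

>>> arm_command([
  [[-0.045,0.083,-0.373,0.017,0.567,0.1,-1],[-0.045,0.083,-0.373,0.017,0.567,0.1,-1],[-0.045,0.083,-0.373,0.017,0.567,0.1,-1],[-0.045,0.083,-0.373,0.017,0.567,0.1,-1],[-0.045,0.083,-0.373,0.017,0.567,0.1,-1],[-0.045,0.083,-0.373,0.017,0.567,0.17,-1],[-0.045,0.083,-0.373,0.017,0.567,0.17,-1],[-0.045,0.083,-0.373,0.017,0.567,0.17,-1]],
])

```text
time_s: 8.95
eef_pos: [0.5739, 0.0237, 0.2084]
ee_rot: [157.5, -3.1, 78.8]
force: [-0.2, 0.4, -6.2]
grip_width: 0.441
grip_force: 45.0
```

```bash
python3 - <<'E'
from jig import *
v=np.load("nest.npy"); N,t=nest(v)
print(tool()[1],tool()[2]["qpos"])
w=go(rot(-N[:,2],-N[:,0]),t+N[:,2]*(.15-.0187))
E
```

```text
[0.57388817 0.0237004  0.20842988] [-10.45092329  14.89349794  97.64352391   3.63665077  44.94472366
  -0.65539702]
row [-0.0115, 0.018, -0.0836] [0.0016, 0.0058, -0.0009] n 2.2
```

Finish the turn, then look along the approach.

>>> arm_command([
  [[-0.0115,0.018,-0.0836,0,0.006,0,-1],[-0.0115,0.018,-0.0836,0,0.006,0,-1],[-0.0115,0.018,-0.0836,0,0.006,0,-1],[-0.0115,0.018,-0.0836,0,0.006,0,-1],[-0.0115,0.018,-0.0836,0,0.006,0,-1]],
])

```text
time_s: 9.37
eef_pos: [0.5759, 0.0235, 0.2105]
ee_rot: [154.9, -0.1, 93.5]
force: [-0.6, 0.1, -5.0]
grip_width: 0.436
grip_force: 45.0
```

```bash
python3 - <<'E'
from jig import *
v=np.load("nest.npy"); N,t=nest(v)
print(tool()[1],tool()[2]["qpos"])
w=go(rot(-N[:,2],-N[:,0]),t+N[:,2]*(.15-.0187))
p=snap("wrist","k1"); im=p["color"][:,:,::-1].copy()
for d in eyes.cut_out("rotor_a",p)[:1]: print(d["score"],d["bbox"]); np.save("pics/mk.npy",d["region"])
for k in "pivot pin hole knob lock w1 w2 s1 s2 v1 v2 o1 o2 o3 o4".split():
    q=proj(p,N@pt(k,v[4])+t)[0]
    if abs(q).max()<2000: cv2.drawMarker(im,tuple(int(round(a)) for a in q),(0,0,255),cv2.MARKER_CROSS,8,1);cv2.putText(im,k,(int(q[0])+3,int(q[1])-3),0,.35,(0,200,0),1)
cv2.imwrite("pics/k1a.png",cv2.resize(im,(800,600),interpolation=cv2.INTER_CUBIC))
E
```

```text
[0.57589412 0.02347976 0.21050078] [-12.23531577  14.03845267  99.11490571   9.77465139  42.9886659
 -21.42765823]
row [0.0006, 0.0006, -0.0021] [0.0015, -0.0047, 0.0035] n 0.1
0.86 [321.3, 307.4, 115.2, 345.1]
```

View pics/k1a.png

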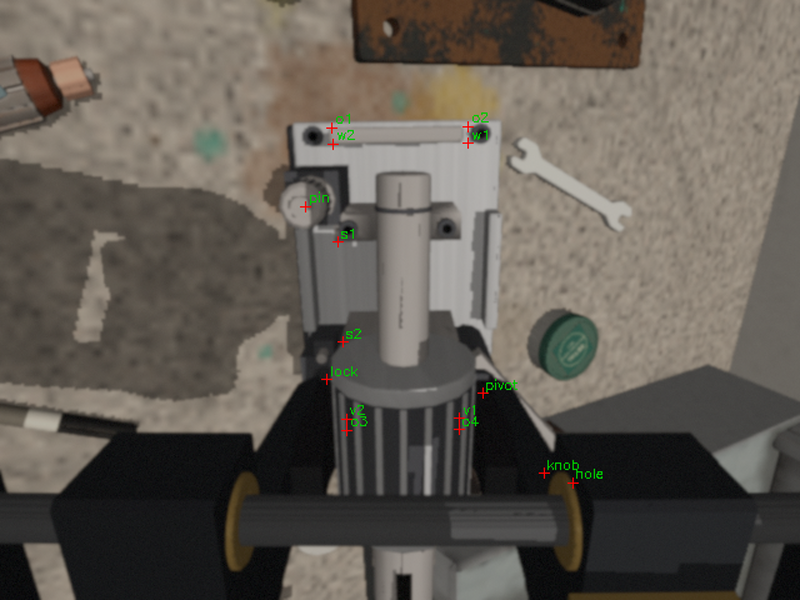

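```bash
python3 - <<'E'
from jig import *
v=np.load("nest.npy"); N,t=nest(v); p=load("k1"); R,q,_=tool()
c=q-R[:,2]*(.0187+.0) -R[:,2]*(-.0033)
for y in (-.073,-.075,-.077): print(proj(p,c+N@np.array([0,y,.007]))[0].round(1), proj(p,c+N@np.array([0,y,-.007]))[0].round(1))
print("seen row ~138")
Rt=rot(-N[:,2],-N[:,0])
w=go(Rt,t+N[:,2]*(.03-.0154))
w=go(Rt,t+N[:,2]*(.0-.0154),pose=w)
E
```

```text
[323.3 144. ] [323.2 140.4]
[323.2 137.1] [323.1 134.1]
[323.2 130. ] [323.1 127.8]
seen row ~138
row [0.001, 0.0006, -0.0019] [0.0019, -0.0082, 0.4713] n 2.8
row [0.0, 0.0, 0.0] [0.0, 0.0, 0.12] n 0.7
```

>>> arm_command([
  [[0,0,-0.002,0.002,-0.006,0.1,-1],[0,0,-0.002,0.002,-0.006,0.2,-1],[0,0,-0.002,0.002,-0.006,0.3,-1],[0,0,-0.002,0.002,-0.006,0.4,-1],[0,0,-0.002,0.002,-0.006,0.47,-1],[0,0,-0.002,0.002,-0.006,0.47,-1],[0,0,-0.002,0.002,-0.006,0.47,-1]],
])

```text
time_s: 10.05
eef_pos: [0.6248, 0.0272, 0.104]
ee_rot: [154.8, 0.1, 93.9]
force: [-0.4, 0.0, -4.7]
grip_width: 0.442
grip_force: 45.0
```

```bash
python3 - <<'E'
from jig import *
v=np.load("nest.npy"); N,t=nest(v)
Rt=rot(-N[:,2],-N[:,0]); print(tool()[1],N.T@(tool()[1]-t))
w=go(Rt,t+N[:,2]*(.0-.0154))
E
```

```text
[0.62483695 0.02719149 0.10398717] [-6.37537171e-04 -4.68834711e-05  1.48923216e-02]
row [0.0009, 0.0005, 0.0003] [0.0, -0.0029, 0.1212] n 0.7
```

>>> arm_command([
  [[0,0,0,0,-0.003,0.03,-1],[0,0,0,0,-0.003,0.05,-1],[0,0,0,0,-0.003,0.07,-1],[0,0,0,0,-0.003,0.09,-1],[0,0,0,0,-0.003,0.105,-1],[0,0,0,0,-0.003,0.105,-1]],
])

```text
time_s: 10.55
eef_pos: [0.6356, 0.0276, 0.0797]
ee_rot: [154.8, 0.1, 93.9]
force: [0.1, 0.3, -5.0]
grip_width: 0.442
grip_force: 45.0
```

```bash
python3 - <<'E'
from jig import *
v=np.load("nest.npy"); N,t=nest(v)
s=tool(); print(N.T@(s[1]-t),N.T@s[2]["force"],s[2]["moment"])
E
```

```text
[-0.00011322  0.00023003 -0.01162382] [ 1.97653958 -0.30726904 -4.580231  ] [-2.97860934e-02  4.65216583e-01  2.26573041e-04]
```

>>> arm_command([
  [[0,0,0,0,0,0.008,-1],[0,0,0,0,0,0.012,-1],[0,0,0,0,0,0.015,-1],[0,0,0,0,0,0.015,-1]],
])

```text
time_s: 10.88
eef_pos: [0.6372, 0.0277, 0.0771]
ee_rot: [154.7, 0.1, 93.9]
force: [-0.3, 0.2, -5.2]
grip_width: 0.435
grip_force: 45.0
```

```bash
python3 - <<'E'
from jig import *
v=np.load("nest.npy"); N,t=nest(v)
s=tool(); print(N.T@(s[1]-t),N.T@s[2]["force"],s[2]["moment"])
E
```

```text
[-0.00050681  0.00025649 -0.01471683] [ 2.42162943 -0.21164857 -4.62883212] [-0.0320291   0.46521279 -0.00658633]
```

>>> arm_command([
  [[0,0,0,0.001,0,0.004,-1],[0,0,0,0,0,0.008,-1],[0,0,0,0,0,0.012,-1],[0,0,0,0,0,0.012,-1]],
])

```text
time_s: 11.22
eef_pos: [0.6372, 0.028, 0.0741]
ee_rot: [154.9, 0.1, 93.9]
force: [-12.0, -1.8, 0.9]
grip_width: 0.44
grip_force: 45.0
```

```bash
python3 - <<'E'
from jig import *
v=np.load("nest.npy"); N,t=nest(v)
s=tool(); print(N.T@(s[1]-t),N.T@s[2]["force"],s[2]["moment"])
E
```

```text
[ 7.21218181e-04 -1.42092318e-05 -1.74012282e-02] [10.59219244  1.01668359  5.94823279] [-0.18175929  1.63095367  0.03464744]
```

>>> arm_command([
  [[0,0,0,0,0,-0.004,0.5],[0,0,0,0,0,-0.004,0.5],[0,0,0,0,0,-0.004,0.5],[0,0,0,0,0,-0.004,0.5],[0,0,0,0,0,-0.004,0.5],[0,0,0,0,0,-0.12,0.5],[0,0,0,0,0,-0.25,0.5],[0,0,0,0,0,-0.4,0.5]],
])

```text
time_s: 11.88
eef_pos: [0.5951, 0.0251, 0.1648]
ee_rot: [154.8, 0.1, 93.9]
force: [0.0, 0.2, 0.9]
grip_width: 0.752
grip_force: 0.0
```

```bash
python3 - <<'E'
from jig import *
v=np.load("nest.npy"); N,t=nest(v)
print(N.T@(tool()[1]-t),tool()[2]["force"])
w=go(rot(-N[:,2],-N[:,0]),t+N[:,2]*(.15-.0187)+N[:,1]*.05)
E
```

```text
[6.20158551e-04 5.83694665e-06 8.26282963e-02] [0.04092802 0.17653176 0.85911048]
row [0.0008, 0.0006, 0.0003] [-0.2003, 0.0028, -0.1943] n 1.7
```

>>> arm_command([
  [[0,0,0,-0.1,0,-0.19,1],[0,0,0,-0.2,0,-0.19,1],[0,0,0,-0.2,0,-0.19,1],[0,0,0,-0.2,0,-0.19,1],[0,0,0,-0.2,0,-0.19,1],[0,0,0,-0.2,0,-0.19,1]],
])

```text
time_s: 12.38
eef_pos: [0.5789, -0.0251, 0.2068]
ee_rot: [154.8, 0.1, 93.9]
force: [0.2, -0.2, -0.6]
grip_width: 0.998
grip_force: 0.0
```

```bash
python3 -c "
from h import *
print(tool()[1]); snap('wrist','L1')"
```

```text
[ 0.57888813 -0.02510207  0.20682939]
```

>>> arm_command([
  [[0,0,0,-0.3,0.0,0,1],[0,0,0,-0.3,0,0,1],[0,0,0,-0.3,0,0,1],[0,0,0,-0.3,0,0,1],[0,0,0,-0.3,0,0,1],[0,0,0,-0.3,0,0,1]],
])

```text
time_s: 12.93
eef_pos: [0.5841, -0.0995, 0.2078]
ee_rot: [154.8, 0.1, 93.9]
force: [-0.1, -0.4, -0.3]
grip_width: 1.0
grip_force: 0.0
```

```bash
python3 - <<'E'
from jig import *
snap('wrist','L2')
v=np.load("nest.npy"); N,t=nest(v); out=[]
for f in("L1","L2"):
    p=load(f); im=p["color"][:,:,::-1].copy()
    qs={k:proj(p,N@pt(k,v[4])+t)[0] for k in "pivot pin hole knob lock w1 w2 o1 o2 s1 s2 v2 o3".split()}
    print(f,{k:q.round(0).tolist() for k,q in qs.items()})
    u0,v0=150,20; im=cv2.resize(im[v0:v0+320,u0:u0+340],None,fx=800/680,fy=600/320,interpolation=cv2.INTER_CUBIC)
    out.append(im)
cv2.imwrite("pics/L12.png",np.hstack(out)); print(out[0].shape)
E
```

```text
L1 {'pivot': [392.0, 250.0], 'pin': [242.0, 73.0], 'hole': [468.0, 333.0], 'knob': [445.0, 315.0], 'lock': [259.0, 241.0], 'w1': [382.0, 28.0], 'w2': [266.0, 28.0], 'o1': [265.0, 13.0], 'o2': [383.0, 13.0], 's1': [269.0, 117.0], 's2': [273.0, 208.0], 'v2': [275.0, 277.0], 'o3': [276.0, 287.0]}
L2 {'pivot': [398.0, 129.0], 'pin': [232.0, -92.0], 'hole': [480.0, 233.0], 'knob': [457.0, 194.0], 'lock': [253.0, 128.0], 'w1': [387.0, -124.0], 'w2': [260.0, -125.0], 'o1': [259.0, -143.0], 'o2': [387.0, -142.0], 's1': [264.0, -19.0], 's2': [267.0, 89.0], 'v2': [270.0, 171.0], 'o3': [271.0, 183.0]}
(600, 400, 3)
```

View pics/L12.png

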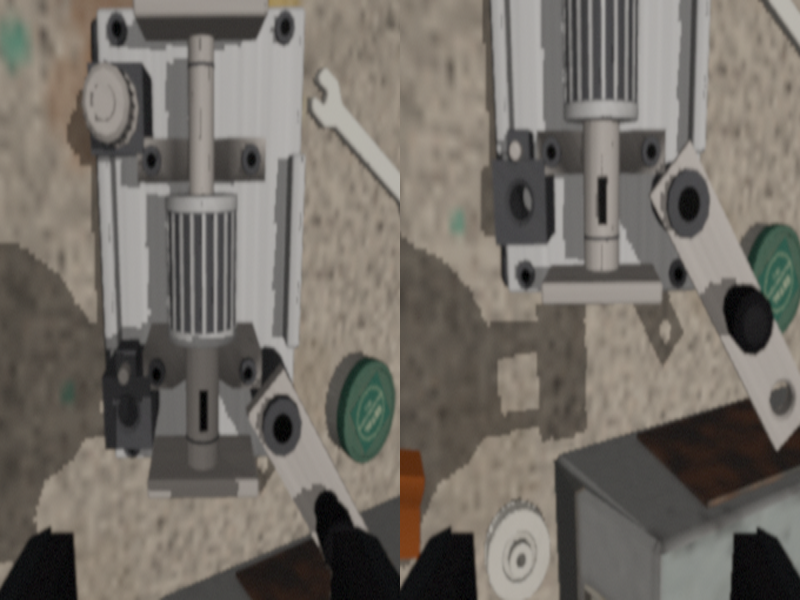

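```bash
python3 - <<'E'
from jig import *
a,b,c,d=load("j1"),load("j2"),load("L1"),load("L2")
obs=[(a,"pivot",(393.5,28.5),.5),(b,"pivot",(303,157),.5),(a,"pin",(325.5,229),.5),(b,"pin",(258,319),.5),(a,"lock",(432,130),.3),(b,"lock",(357,224),.3),(b,"w2",(220.5,297),.3),
(c,"pivot",(390.6,247.7),1),(c,"pin",(239,73.3),1),(c,"lock",(258.8,237.6),1),(d,"pivot",(394.9,128.3),1),(d,"lock",(253.7,127.7),1),(d,"knob",(445.9,189.6),.7),(d,"hole",(474,232.3),1),(d,"v2",(272,171),.7),(c,"w1",(376,26.4),.5),(c,"w2",(264,26.4),.7)]
v0=np.load("nest.npy")
for ob in (obs,obs[7:]):
    v,r=solve(ob,v0); print(v.round(4)); print([(o[1],(e/o[3]).round(1).tolist()) for o,e in zip(ob,r)])
np.save("nest2.npy",v)
N,t=nest(v0); N2,t2=nest(v); print(N.T@(t2-t)*1e3)
# rotor fit check (two views, lengths known) 
E
```

```text
[0.6304 0.0281 0.0873 4.349  2.2698]
[('pivot', [-2.7, -0.0]), ('pivot', [-1.0, 0.2]), ('pin', [0.7, -1.4]), ('pin', [0.5, -1.9]), ('lock', [-2.2, -0.8]), ('lock', [-0.3, 0.5]), ('w2', [1.2, 3.1]), ('pivot', [-0.4, -0.7]), ('pin', [0.4, 0.1]), ('lock', [-0.3, 1.8]), ('pivot', [0.7, -0.7]), ('lock', [-1.7, -0.6]), ('knob', [5.9, 3.1]), ('hole', [-0.1, -0.0]), ('v2', [-2.1, -1.5]), ('w1', [2.1, 1.1]), ('w2', [-0.8, 1.9])]
[0.6308 0.0281 0.0866 4.4617 2.2672]
[('pivot', [-0.4, -1.2]), ('pin', [0.6, 0.4]), ('lock', [0.1, 1.5]), ('pivot', [0.7, -0.9]), ('lock', [-1.3, -0.5]), ('knob', [5.6, 2.7]), ('hole', [-0.5, -0.4]), ('v2', [-1.6, -1.6]), ('w1', [1.8, 1.2]), ('w2', [-0.8, 2.2])]
[ 1.26657392 -0.5801925  -3.3617027 ]
```

```bash
python3 - <<'E'
from jig import *
v=np.array([.6305,.0281,.0872,4.35,2.26]); np.save("nest2.npy",v); N,t=nest(v)
Rt=rot(-N[:,2],-N[:,0]); th=v[4]
k=lambda th,z:t+N@np.array([-.044+.044*np.cos(th),.052+.044*np.sin(th),z-.0187])
print(tool()[1]); w=go(Rt,k(th,.090)); w=go(Rt,k(th,.049),pose=w)
E
```

```text
[ 0.58407856 -0.099497    0.20791546]
row [0.0013, 0.0016, -0.0017] [0.1538, 0.2849, 0.2474] n 2.4
row [0.0, 0.0, 0.0] [0.0, -0.0, 0.164] n 1.0
```

>>> arm_command([
  [[0.0013,0.0016,-0.002,0.1,0.2,0.15,0],[0.0013,0.0016,-0.002,0.154,0.285,0.247,0],[0.0013,0.0016,-0.002,0.154,0.285,0.247,0],[0.0013,0.0016,-0.002,0.154,0.285,0.247,0],[0.0013,0.0016,-0.002,0.154,0.285,0.247,0],[0.0013,0.0016,-0.002,0.154,0.285,0.247,0],[0.0013,0.0016,-0.002,0.154,0.285,0.247,0]],
], newtons=10)

```text
time_s: 13.57
eef_pos: [0.6716, -0.0566, 0.1833]
ee_rot: [154.9, 0.1, 94.3]
force: [0.5, -0.0, 0.0]
grip_width: 0.508
grip_force: 0.0
```

```bash
python3 - <<'E'
from jig import *
v=np.load("nest2.npy"); N,t=nest(v); th=v[4]; Rt=rot(-N[:,2],-N[:,0])
k=lambda th,z:t+N@np.array([-.044+.044*np.cos(th),.052+.044*np.sin(th),z-.0187])
print(tool()[1]); w=go(Rt,k(th,.049))
p=snap("wrist","K")
im=p["color"][:,:,::-1].copy()
for z in (.035,.056):
    q=proj(p,t+N@np.array([-.044+.044*np.cos(th),.052+.044*np.sin(th),z]))[0]; print(z,q)
d=eyes.cut_out("strap_knob",p); print([(x["score"],x["bbox"]) for x in d])
# black blob near prediction
g=cv2.cvtColor(im,cv2.COLOR_BGR2GRAY); u,w_=q.round().astype(int); b=(g[w_-60:w_+60,u-60:u+60]<40).astype(np.uint8); 
n,l,st,ce=cv2.connectedComponentsWithStats(b); print([(s.tolist(),(c+[u-60,w_-60]).round(1).tolist()) for s,c in zip(st,ce) if s[4]>80][1:])
E
```

```text
[ 0.67159286 -0.05662086  0.18327005]
row [0.0003, 0.0004, -0.0002] [0.0068, 0.0001, 0.1687] n 1.0
0.035 [323.21701749 282.79824237]
0.056 [323.277894   302.14512767]
[(0.78, [306.6, 265.1, 155.6, 189.1])]
[([0, 20, 109, 100, 5263], [315.7, 322.1]), ([104, 63, 16, 57, 296], [378.2, 330.6])]
```

>>> arm_command([
  [[0,0,0,0.005,0,0.06,0],[0,0,0,0.005,0,0.12,0],[0,0,0,0.005,0,0.165,0],[0,0,0,0.005,0,0.165,-1],[0,0,0,0.005,0,0.165,-1],[0,0,0,0.005,0,0.165,-1],[0,0,0,0.005,0,0.165,-1],[0,0,0,0.005,0,0.165,-1]],
])

```text
time_s: 14.33
eef_pos: [0.6895, -0.054, 0.1462]
ee_rot: [154.9, 0.1, 94.3]
force: [-3.1, -0.8, 2.7]
grip_width: 0.224
grip_force: 10.0
```

```bash
python3 - <<'E'
from jig import *
v=np.load("nest2.npy"); N,t=nest(v); Rt=rot(-N[:,2],-N[:,0])
k=lambda th,z:t+N@np.array([-.044+.044*np.cos(th),.052+.044*np.sin(th),z-.0187])
R,p,s=tool(); print(N.T@(p-t),s["grip_width"],s["grip_force"],s["force"])
c=N.T@(p-t)-np.array([-.044,.052,0]); print("r,th",np.hypot(*c[:2]),np.arctan2(c[1],c[0]))
for th in np.linspace(2.26,0,9)[1:]:
    go(Rt,k(th,.0187+(N.T@(p-t))[2]))
E
```

```text
[-0.07256074  0.08632071  0.03122564] 0.2240487187785843 9.998977524228394 [-3.06399911 -0.75631763  2.73877397]
r,th 0.04465004998595141 2.2648490608261813
row [0.0005, 0.0004, -0.0001] [-0.0244, -0.0446, -0.0] n 0.3
row [0.0005, 0.0004, -0.0001] [-0.0374, -0.0924, -0.0001] n 0.6
row [0.0005, 0.0004, -0.0001] [-0.0366, -0.142, -0.0002] n 0.9
row [0.0005, 0.0004, -0.0001] [-0.0219, -0.1893, -0.0002] n 1.1
row [0.0005, 0.0004, -0.0001] [0.0053, -0.2307, -0.0003] n 1.4
row [0.0005, 0.0004, -0.0001] [0.043, -0.2629, -0.0004] n 1.6
row [0.0005, 0.0004, -0.0001] [0.0881, -0.2833, -0.0005] n 1.8
row [0.0005, 0.0004, -0.0001] [0.1372, -0.2903, -0.0006] n 1.9
```

>>> arm_command([
  [[0,0,0,-0.024,-0.045,0,-1],[0,0,0,-0.037,-0.092,0,-1],[0,0,0,-0.037,-0.142,0,-1],[0,0,0,-0.022,-0.189,0,-1],[0,0,0,0.005,-0.231,0,-1],[0,0,0,0.043,-0.263,0,-1],[0,0,0,0.088,-0.283,0,-1],[0,0,0,0.125,-0.29,0,-1]],
])

```text
time_s: 15.0
eef_pos: [0.6221, -0.0284, 0.1159]
ee_rot: [154.8, 0.2, 94.2]
force: [0.4, -5.1, 3.4]
grip_width: 0.219
grip_force: 10.0
```

```bash
python3 - <<'E'
from jig import *
v=np.load("nest2.npy"); N,t=nest(v); Rt=rot(-N[:,2],-N[:,0])
R,p,s=tool(); print(N.T@(p-t),s["grip_width"],N.T@s["force"])
c=N.T@(p-t)-np.array([-.044,.052,0]); print("r,th",np.hypot(*c[:2]),np.arctan2(c[1],c[0]))
E
```

```text
[-0.00065007  0.05574268  0.031413  ] 0.21947039415576367 [-1.46993849  5.09298765  3.04624179]
r,th 0.043511192642609296 0.0861228947279371
```

>>> arm_command([
  [[0,0,0,0.008,0,0,-1],[0,0,0,0.014,0,0,-1],[0,0,0,0.018,0,0,-1],[0,0,0,0.018,0,0,-1]],
])

```text
time_s: 15.33
eef_pos: [0.6213, -0.0237, 0.1156]
ee_rot: [154.9, 0.1, 94.3]
force: [-6.0, -2.5, 7.2]
grip_width: 0.222
grip_force: 10.0
```

```bash
python3 - <<'E'
from jig import *
v=np.load("nest2.npy"); N,t=nest(v); Rt=rot(-N[:,2],-N[:,0])
R,p,s=tool(); print(N.T@(p-t),s["grip_width"],N.T@s["force"])
c=N.T@(p-t)-np.array([-.044,.052,0]); print("r,th",np.hypot(*c[:2]),np.arctan2(c[1],c[0]))
E
```

```text
[-0.00015523  0.05097504  0.03123347] 0.22152722852428766 [2.51872306 2.08533335 9.15096691]
r,th 0.04385674518863705 -0.02337278646129868
```

>>> arm_command([
  [[0,0,0,0.005,0,-0.002,-1],[0,0,0,0.01,0,-0.002,-1],[0,0,0,0.01,0,-0.002,-1]],
])

```text
time_s: 15.58
eef_pos: [0.621, -0.0212, 0.1156]
ee_rot: [154.9, 0.1, 94.3]
force: [-4.1, -3.6, 5.3]
grip_width: 0.223
grip_force: 10.0
```

```bash
python3 - <<'E'
from jig import *
v=np.load("nest2.npy"); N,t=nest(v); Rt=rot(-N[:,2],-N[:,0])
R,p,s=tool(); print(N.T@(p-t),s["grip_width"],N.T@s["force"])
c=N.T@(p-t)-np.array([-.044,.052,0]); print("r,th",np.hypot(*c[:2]),np.arctan2(c[1],c[0]))
E
```

```text
[-2.00905690e-05  4.84699280e-02  3.13353651e-02] 0.22312677727143937 [1.71110635 3.25330751 6.63355434]
r,th 0.044121353583275735 -0.08009385047184087
```

>>> arm_command([
  [[0,0,0,0.0,0,0,-1],[0,0,0,0.004,0,0,-1],[0,0,0,0.008,0,0,-1],[0,0,0,0.008,0,0,-1]],
], newtons=25)

```text
time_s: 15.92
eef_pos: [0.6209, -0.0198, 0.1156]
ee_rot: [154.9, 0.1, 94.2]
force: [-4.0, -7.6, 2.7]
grip_width: 0.215
grip_force: 25.0
```

```bash
python3 - <<'E'
from jig import *
v=np.load("nest2.npy"); N,t=nest(v); Rt=rot(-N[:,2],-N[:,0])
R,p,s=tool(); print(N.T@(p-t),s["grip_width"],N.T@s["force"])
p=snap("wrist","S1"); p2=snap("top","S2"); im=p["color"][:,:,::-1]
cv2.imwrite("pics/S3.png",np.hstack([cv2.resize(im[100:340,150:490],(510,360)),cv2.resize(p2["color"][130:235,220:320,::-1],(290,360),interpolation=cv2.INTER_CUBIC)]))
for k in("lock","pivot","s2","v2"): print(k,proj(p,N@pt(k,0)+t)[0].round(1))
E
```

```text
[1.05520976e-05 4.70424632e-02 3.13033293e-02] 0.21547872817524472 [3.00351345 7.29853696 4.33283948]
lock [227.1 311.3]
pivot [428.9 331.6]
s2 [246.1 263.7]
v2 [252.6 360.4]
```

View pics/S3.png

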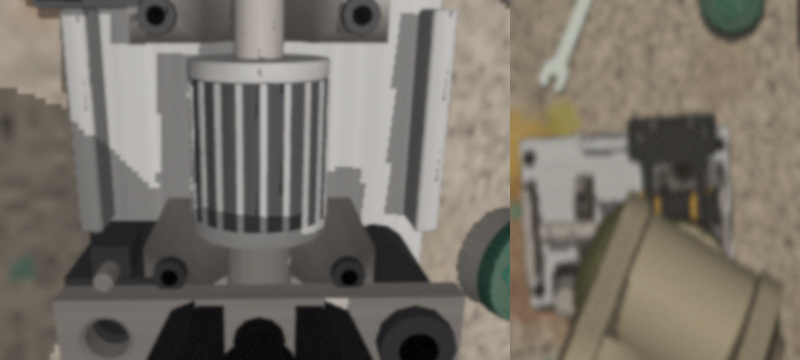

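```bash
python3 - <<'E'
from jig import *
v=np.load("nest2.npy"); N,t=nest(v); R,p,s=tool(); print(N.T@(p-t),N.T@s["force"])
im=cv2.imread("pics/S3.png"); 
# recover strap hole from the wrist crop
A=np.eye(4);A[:3,:3]=R;A[:3,3]=p; q=eyes.capture("wrist"); q["T"]=A@np.array(q["tool_from_camera"]); pickle.dump({k:np.array(q[k]) for k in("T","camera_matrix","dist_coeffs","color")},open("pics/S1b.pkl","wb"))
for th in(-.05,0,.05): print(th,proj(q,N@pt("hole",th)+t)[0].round(1))
print("pivot",proj(q,N@pt("pivot",0)+t)[0].round(1))
g=cv2.cvtColor(q["color"],cv2.COLOR_RGB2GRAY)
c=g[290:350,190:260]; b=(cv2.GaussianBlur(c,(0,0),1)<75).astype(np.uint8); n,l,st,ce=cv2.connectedComponentsWithStats(b)
print([(x.tolist(),(y+[190,290]).round(1).tolist()) for x,y in zip(st,ce) if x[4]>20])
print(c[::4,::4])
E
```

```text
[-2.26200691e-05  4.70491954e-02  3.13171092e-02] [2.6096032  6.54615718 4.93444576]
-0.05 [220.8 314.3]
0 [221.4 323.4]
0.05 [222.4 332.3]
pivot [428.8 331.6]
[([0, 0, 70, 56, 3248], [222.5, 316.0]), ([63, 0, 7, 4, 21], [256.7, 291.2]), ([18, 23, 28, 17, 388], [221.3, 321.5]), ([0, 27, 70, 33, 528], [238.4, 341.7])]
[[ 99  66  65  66  64  66 109 109 107  75  67  68  67  71  72  70  64  45]
 [ 86  82  82  83  83  82  85  97  88  81  82  81  83  83  83  83  82  81]
 [ 81  81  82  80  82  82  82  81  82  82  81  82  81  81  81  83  83  82]
 [108 111 109 109 110 111 111 109 110 109 109 110 110 111 111 111 110 111]
 [109 110 110 108 110 109 110 109 109 109 110 109 110 110 109 110 111 110]
 [113 113 112 113 113 114 112 109 110 112 114 114 113 114 113 112 113 114]
 [112 113 111 112 110  94  63  36  38  59  98 111 112 112 111 111 111 107]
 [111 111 112 111  95  69  44  38  31  33  39  94 111 112 111 112 111  64]
 [110 111 110 106  87  68  59  47  46  42  41  58 107 111 111 110 105  25]
 [108 109 110 103  87  72  74  63  49  47  48  60 100 109 110 110  65  21]
 [113 110 110 106  96  74  78  78  80  77  79  79 102 110 108 104  23  20]
 [122 110 111 110 102  96  79  80  81  80  79  98 108 110 109  64  23  19]
 [125 113 111 111 111 107 107  96  91  93 106 108 112 110 105  23  18  19]
 [128 110 108 109 110 109 108 109 106 107 109 110 108 109  64  21  19  21]
 [ 75  62  62  60  62  63  62  64  62  63  63  65  64  64  21  21  17  17]]
```

>>> arm_command([
  [[0,0,0,-0.01,0,0,-0.2],[0,0,0,-0.01,0,0,-0.2],[0,0,0,-0.01,0,0,-0.2],[0,0,0,-0.01,0,-0.1,0],[0,0,0,-0.01,0,-0.22,0],[0,0,0,-0.01,0,-0.22,0]],
])

```text
time_s: 16.57
eef_pos: [0.5982, -0.023, 0.1693]
ee_rot: [154.6, 0.2, 94.3]
force: [0.3, -0.4, 2.4]
grip_width: 0.498
grip_force: 0.0
```

```bash
python3 - <<'E'
from jig import *
v=np.load("nest2.npy"); N,t=nest(v); Rt=rot(-N[:,2],-N[:,0]); R,p,s=tool(); print(N.T@(p-t),s["grip_width"])
w=go(Rt,t+N@np.array([.044,-.052,.085-.0187])); w=go(Rt,t+N@np.array([.044,-.052,.037-.0187]),pose=w)
E
```

```text
[-0.00198576  0.0485191   0.0896945 ] 0.49786167548972515
row [0.002, 0.0009, 0.0002] [0.4025, -0.1842, 0.0913] n 2.7
row [0.0, 0.0, 0.0] [-0.0, 0.0, 0.192] n 1.2
```

>>> arm_command([
  [[0.002,0.001,0,0.15,-0.07,0,0],[0.002,0.001,0,0.3,-0.14,0.03,0],[0.002,0.001,0,0.4,-0.184,0.09,0],[0.002,0.001,0,0.4,-0.184,0.09,0],[0.002,0.001,0,0.4,-0.184,0.09,0],[0.002,0.001,0,0.4,-0.184,0.09,0]],
])

```text
time_s: 17.07
eef_pos: [0.5587, 0.0741, 0.1253]
ee_rot: [155.3, -0.1, 94.4]
force: [0.2, -0.6, 0.1]
grip_width: 0.5
grip_force: 0.0
```

```bash
python3 - <<'E'
from jig import *
v=np.load("nest2.npy"); N,t=nest(v); Rt=rot(-N[:,2],-N[:,0]); R,p,s=tool(); print(N.T@(p-t),s["grip_width"])
w=go(Rt,t+N@np.array([.044,-.052,.037-.0187]))
q=snap("wrist","P1"); print([proj(q,t+N@np.array([.044,-.052,z]))[0].round(1).tolist() for z in(.015,.041)])
for d in eyes.cut_out("lock_pin",q):
    r,c=np.nonzero(d["region"]); print(d["score"],d["bbox"],[(k,c[r==k].min(),c[r==k].max()) for k in range(r.min(),r.max()+1,4)])
E
```

```text
[ 0.0456036  -0.05131077  0.06327808] 0.5003675109581995
row [-0.0016, -0.0007, -0.0001] [0.0024, 0.0073, 0.1799] n 1.1
[[326.7, 276.3], [326.9, 298.4]]
0.69 [327.9, 284.9, 51.0, 66.5] [(254, np.int64(323), np.int64(328)), (258, np.int64(313), np.int64(339)), (262, np.int64(309), np.int64(343)), (266, np.int64(306), np.int64(346)), (270, np.int64(304), np.int64(348)), (274, np.int64(304), np.int64(349)), (278, np.int64(303), np.int64(349)), (282, np.int64(303), np.int64(349)), (286, np.int64(303), np.int64(349)), (290, np.int64(302), np.int64(350)), (294, np.int64(302), np.int64(351)), (298, np.int64(302), np.int64(350)), (302, np.int64(303), np.int64(350)), (306, np.int64(305), np.int64(348)), (310, np.int64(307), np.int64(346)), (314, np.int64(312), np.int64(341)), (318, np.int64(321), np.int64(334))]Traceback (most recent call last):
  File "<stdin>", line 6, in <module>
    return umr_minimum(a, axis, None, out, keepdims, initial, where)
ValueError: zero-size array to reduction operation minimum which has no identity
```

>>> arm_command([
  [[-0.0016,-0.0007,0,0.002,0.006,0.06,0],[-0.0016,-0.0007,0,0.002,0.006,0.12,0],[-0.0016,-0.0007,0,0.002,0.006,0.175,0],[-0.0016,-0.0007,0,0.002,0.006,0.175,0],[-0.0016,-0.0007,0,0.002,0.006,0.175,-1],[-0.0016,-0.0007,0,0.002,0.006,0.175,-1],[-0.0016,-0.0007,0,0.002,0.006,0.175,-1],[-0.0016,-0.0007,0,0.002,0.006,0.175,-1]],
], newtons=25)

```text
time_s: 17.83
eef_pos: [0.5778, 0.0763, 0.0867]
ee_rot: [155.0, 0.0, 94.3]
force: [-1.4, -1.0, 2.4]
grip_width: 0.242
grip_force: 25.0
```

>>> arm_command([
  [[0,0,0,0,0,0,-1],[0,0,0,0,0,0,-1],[0,0,0,0,0,0,-1]],
])

```text
time_s: 18.08
eef_pos: [0.5779, 0.0763, 0.0867]
ee_rot: [155.0, 0.0, 94.3]
force: [-4.8, -2.2, 6.3]
grip_width: 0.24
grip_force: 25.0
```

```bash
python3 - <<'E'
from jig import *
v=np.load("nest2.npy"); N,t=nest(v); Rt=rot(-N[:,2],-N[:,0]); R,p,s=tool(); print(N.T@(p-t),s["grip_width"],s["grip_force"],N.T@s["force"]); np.save("pg.npy",p)
w=go(Rt,p)
E
```

```text
[ 0.04449474 -0.05206574  0.020149  ] 0.23951177594398382 24.999983506277204 [1.85233427 1.84019634 7.81255602]
row [0.0002, 0.0001, -0.0001] [0.0, 0.0, 0.0] n 0.0
```

>>> arm_command([
  [[0,0,0,0,0,-0.06,-1],[0,0,0,0,0,-0.14,-1],[0,0,0,0,0,-0.22,-1],[0,0,0,0,0,-0.28,-1],[0,0,0,-0.12,0,-0.28,-1],[0,0,0,-0.25,0,-0.28,-1],[0,0,0,-0.38,0,-0.28,-1],[0,0,0,-0.41,0,-0.27,-1]],
])

```text
time_s: 18.75
eef_pos: [0.5574, -0.0314, 0.1476]
ee_rot: [155.0, 0.1, 94.2]
force: [0.4, -0.2, -1.4]
grip_width: 0.238
grip_force: 25.0
```

>>> arm_command([
  [[0,0,0,-0.006,0,0,-1],[0,0,0,-0.006,0,0,-1],[0,0,0,-0.006,0,0,-1]],
])

```text
time_s: 19.0
eef_pos: [0.5568, -0.0283, 0.1468]
ee_rot: [155.1, -0.0, 94.4]
force: [0.3, 0.8, -0.7]
grip_width: 0.24
grip_force: 25.0
```

```bash
python3 - <<'E'
from jig import *
v=np.load("nest2.npy"); N,t=nest(v); Rt=rot(-N[:,2],-N[:,0]); R,p,s=tool(); print(N.T@(p-t),s["grip_width"],s["grip_force"],N.T@s["force"])
p0=np.load("pg.npy"); g=p0+N@np.array([-.0003,.104,.0])
w=go(Rt,g+N[:,2]*.058)
q=snap("wrist","Q1"); im=q["color"]; c=R@[0,0,-.0187]+p
print("hole",proj(q,N@pt("hole",0)+t)[0].round(1),"tip pred",proj(q,N@np.array([.0442,.0519,(N.T@(p-t))[2]-.0201+.011-.042])+t)[0].round(1))
cv2.imwrite("pics/Q1c.png",cv2.resize(im[190:430,200:520,::-1],(800,600),interpolation=cv2.INTER_CUBIC))
for n in("lock_pin","strap_hole"):
  for d in eyes.cut_out(n,q)[:2]: print(n,d["score"],d["bbox"])
E
```

```text
[0.04530188 0.05064872 0.08687974] 0.24044704646654141 25.00003455206752 [-0.01532035 -0.74762974 -0.78118904]
row [-0.0004, -0.0002, 0.0001] [-0.0052, 0.0045, 0.0349] n 0.2
hole [325.6 267.9] tip pred [325.4 277.4]
lock_pin 0.9 [324.2, 324.1, 58.4, 105.1]
strap_hole 0.75 [406.5, 276.0, 212.5, 74.4]
```

View pics/Q1c.png

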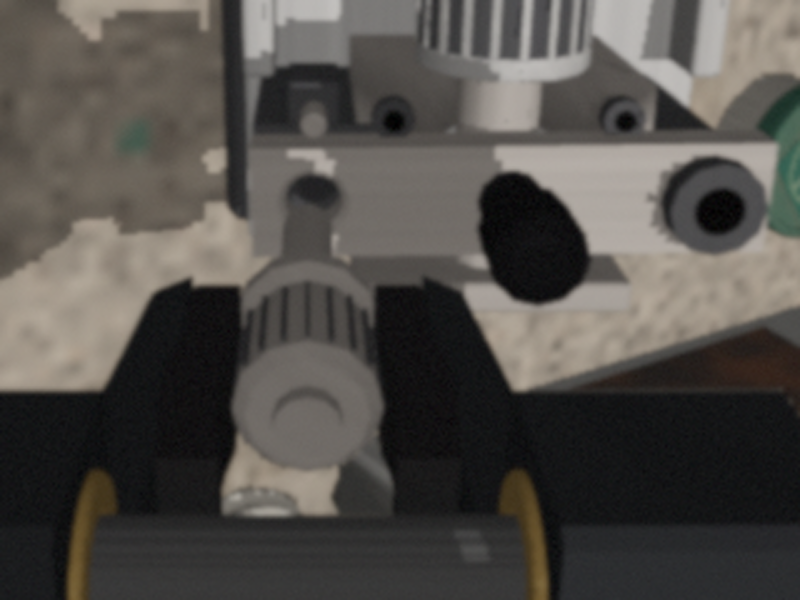

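>>> arm_command([
  [[0,0,0,-0.005,0.0045,0.015,-1],[0,0,0,-0.005,0.0045,0.035,-1],[0,0,0,-0.005,0.0045,0.035,-1],[0,0,0,-0.005,0.0045,0.035,-1]],
])

```text
time_s: 19.48
eef_pos: [0.5618, -0.0301, 0.139]
ee_rot: [155.1, -0.0, 94.3]
force: [-0.8, 0.3, -0.2]
grip_width: 0.239
grip_force: 25.0
```

```bash
python3 - <<'E'
from jig import *
v=np.load("nest2.npy"); N,t=nest(v); Rt=rot(-N[:,2],-N[:,0]); R,p,s=tool(); print(N.T@(p-t),N.T@s["force"])
p0=np.load("pg.npy"); g=p0+N@np.array([-.0003,.104,.0])
w=go(Rt,g+N[:,2]*.058); w=go(Rt,g+N[:,2]*.011)
E
```

```text
[0.04421861 0.05278428 0.07775892] [ 0.7526915  -0.40524714  0.13960137]
row [-0.0005, -0.0001, -0.0001] [0.0034, 0.0001, -0.0016] n 0.0
row [-0.0005, -0.0001, -0.0001] [0.0033, 0.0004, 0.1864] n 1.1
```

Descend gently through the strap in 2–3 mm rows, checking midway.

>>> arm_command([
  [[0,0,0,0.0034,0,0.01,-1],[0,0,0,0.0034,0,0.02,-1],[0,0,0,0.0034,0,0.03,-1],[0,0,0,0.0034,0,0.04,-1],[0,0,0,0.0034,0,0.05,-1],[0,0,0,0.0034,0,0.05,-1]],
])

```text
time_s: 19.98
eef_pos: [0.567, -0.029, 0.1276]
ee_rot: [155.1, -0.0, 94.3]
force: [-0.6, -0.1, -0.2]
grip_width: 0.239
grip_force: 25.0
```

```bash
python3 - <<'E'
from jig import *
v=np.load("nest2.npy"); N,t=nest(v); Rt=rot(-N[:,2],-N[:,0]); R,p,s=tool(); print(N.T@(p-t),N.T@s["force"],s["moment"])
g=np.load("pg.npy")+N@np.array([-.0003,.104,.0])
w=go(Rt,g+N[:,2]*.011)
E
```

```text
[0.04426192 0.05209357 0.06517979] [0.6114958  0.08615058 0.06351755] [-0.07033042  0.19025987  0.04505536]
row [-0.0005, -0.0001, -0.0002] [0.0006, 0.0005, 0.1361] n 0.8
```

>>> arm_command([
  [[0,0,0,0,0,0.01,-1],[0,0,0,0,0,0.02,-1],[0,0,0,0,0,0.03,-1],[0,0,0,0,0,0.04,-1],[0,0,0,0,0,0.055,-1],[0,0,0,0,0,0.07,-1],[0,0,0,0,0,0.07,-1]],
])

```text
time_s: 20.57
eef_pos: [0.5744, -0.0284, 0.1115]
ee_rot: [155.1, -0.0, 94.3]
force: [0.2, -0.1, 0.3]
grip_width: 0.239
grip_force: 25.0
```

```bash
python3 - <<'E'
from jig import *
v=np.load("nest2.npy"); N,t=nest(v); Rt=rot(-N[:,2],-N[:,0]); R,p,s=tool(); print(N.T@(p-t),N.T@s["force"],s["moment"])
g=np.load("pg.npy")+N@np.array([-.0003,.104,.0])
w=go(Rt,g+N[:,2]*.011)
E
```

```text
[0.04437258 0.05205263 0.0474536 ] [-0.34205985  0.13966972  0.18374251] [-0.08886789  0.13956764 -0.02336986]
row [-0.0006, -0.0001, -0.0002] [0.0004, 0.0008, 0.0652] n 0.4
```

In the post hole freely; continue to seating.

>>> arm_command([
  [[0,0,0,0,0,0.015,-1],[0,0,0,0,0,0.03,-1],[0,0,0,0,0,0.045,-1],[0,0,0,0,0,0.055,-1],[0,0,0,0,0,0.062,-1],[0,0,0,0,0,0.066,-1],[0,0,0,0,0,0.069,-1],[0,0,0,0,0,0.069,-1]],
])

```text
time_s: 21.23
eef_pos: [0.5815, -0.0279, 0.0968]
ee_rot: [155.1, -0.0, 94.3]
force: [-3.5, -0.1, 1.6]
grip_width: 0.237
grip_force: 25.0
```

```bash
python3 - <<'E'
from jig import *
v=np.load("nest2.npy"); N,t=nest(v); R,p,s=tool(); print(N.T@(p-t),N.T@s["force"],s["moment"])
E
```

```text
[0.0440513  0.05210341 0.03114516] [ 2.49278941 -0.19568571  2.91202934] [-0.0827669   0.44459905  0.00643864]
```

>>> arm_command([
  [[0,0,0,0,0,0.003,-1],[0,0,0,0,0,0.006,-1],[0,0,0,0,0,0.008,-1],[0,0,0,0,0,0.008,-1]],
])

```text
time_s: 21.57
eef_pos: [0.5818, -0.0278, 0.0963]
ee_rot: [155.1, 0.0, 94.4]
force: [-21.9, -1.4, 22.7]
grip_width: 0.241
grip_force: 25.0
```

```bash
python3 - <<'E'
from jig import *
v=np.load("nest2.npy"); N,t=nest(v); R,p,s=tool(); print(N.T@(p-t),N.T@s["force"],s["moment"])
E
```

```text
[0.04400659 0.05208755 0.03051603] [10.31808788 -0.25311391 29.8365963 ] [-0.19317845  1.78584128 -0.00480405]
```

>>> arm_command([
  [[0,0,0,0,0,-0.005,-0.38],[0,0,0,0,0,-0.005,-0.38],[0,0,0,0,0,-0.005,-0.38],[0,0,0,0,0,-0.005,-0.38],[0,0,0,0,0,-0.03,-0.38],[0,0,0,0,0,-0.1,-0.38],[0,0,0,0,0,-0.22,-0.38],[0,0,0,0,0,-0.4,-0.38]],
])

```text
time_s: 22.23
eef_pos: [0.5406, -0.0307, 0.1815]
ee_rot: [155.3, -0.1, 94.3]
force: [0.8, -0.0, -0.3]
grip_width: 0.307
grip_force: 0.0
```

>>> arm_command([
  [[0,0,0,-0.1,0,-0.15,0],[0,0,0,-0.1,0,-0.15,0],[0,0,0,-0.1,0,-0.15,0],[0,0,0,-0.1,0,-0.15,0]],
])

```text
time_s: 22.57
eef_pos: [0.5277, -0.057, 0.2159]
ee_rot: [155.1, -0.0, 94.3]
force: [-0.3, 0.7, 0.4]
grip_width: 0.502
grip_force: 0.0
```

```bash
python3 - <<'E'
from jig import *
v=np.load("nest2.npy"); N,t=nest(v); R,p,s=tool(); print(N.T@(p-t),s["grip_width"],s["time_s"])
q=snap("wrist","Z1"); 
for o in(.022,.027,.064): print(o,"collar bottom/top pred",[proj(q,t+N@np.array([.044,.052,z]))[0].round(1).tolist() for z in(o,o+.03)])
d=eyes.cut_out("lock_pin",q)[0]; r,c=np.nonzero(d["region"]); print(d["score"],d["bbox"])
print("knob pred",[proj(q,t+N@np.array([0,.052,z]))[0].round(1).tolist() for z in(.035,.056)])
g=cv2.cvtColor(q["color"],cv2.COLOR_RGB2GRAY); print(q["color"].shape)
T=snap("top"); print([(x["score"],x["bbox"]) for n in("oil_bottle","rotor_a","lock_pin") for x in eyes.spot_in(n,T)])
for d in eyes.cut_out("rotor_a",q)[:2]: print(d["score"],d["bbox"])
print("rotor core pred",[proj(q,t+N@np.array([0,y,.02]))[0].round(1).tolist() for y in(-.075,-.025,.025)])
E
```

```text
[0.04437515 0.07704884 0.16271142] 0.5015788505808039 22.5667
0.022 collar bottom/top pred [[323.9, 194.0], [323.9, 203.3]]
0.027 collar bottom/top pred [[323.9, 195.4], [323.9, 205.0]]
0.064 collar bottom/top pred [[323.9, 207.6], [324.0, 220.3]]
0.9 [324.5, 198.8, 33.3, 39.3]
knob pred [[388.2, 197.8], [393.2, 204.6]]
(480, 640, 3)
[(0.68, [281.4, 180.6, 5.9, 17.6]), (0.59, [193.4, 220.6, 17.8, 14.6]), (0.4, [251.9, 197.8, 43.5, 19.3]), (0.95, [372.2, 251.7, 18.9, 63.4]), (0.61, [442.5, 259.9, 15.0, 71.6]), (0.57, [254.2, 194.5, 45.9, 17.8])]
0.97 [246.6, 451.8, 64.2, 28.9]
0.74 [384.8, 109.8, 57.8, 219.6]
rotor core pred [[394.2, -6.9], [390.4, 78.6], [386.8, 155.3]]
```

```bash
python3 -c "
from bench import workorder
print(workorder.hand_in())"
```

```text
the job is handed in; nothing more can be done
None
```

The job is handed in at about 22.6 s: the only fitting rotor (50 mm core, 75 mm ends), picked out by camera measurement rather than by trying all three, sits home in the nest, the strap is closed at its stop, the lock pin is seated with its head on the strap, the other two rotors were never moved from their vee blocks, and the oil bottle stands; no verdict came back.

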